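Disinfect the spare dosing-pump heads

ROBOT

A 6-joint arm with a two-finger parallel gripper is mounted at the origin on the work surface. World frame = base frame: x ahead of the robot, y to its left, z up, the work surface at z = 0. Lengths are in m, angles in rad, forces in N, time in s.
With the tool pointing down it reaches from about 0.35 to 0.975 m from the base axis. Payload 4.9 kg.
Tool frame: the origin (TCP) lies midway between the tips of the shut fingers; the grasp point (between the pads) lies 19 mm behind it; z points along the fingers, y is the line along which they close (so a half turn about z gives the same grasp; the last joint's range is limited). The gripper opens to 85 mm and grips with 20 to 120 N. Pads are 22 mm wide; open, the fingers measure 114 mm over their backs; the gripper's body (76 mm by 85 mm) begins 54 mm behind the grasp point. The pads swing forward as they close: fully open they stand 13 mm farther back than shut.
Start: joints at [1.017, 0.053, 1.613, -0, 1.476, -0.119], TCP at [0.263, 0.567, 0.231] pointing down, gripper open.
Joint ranges: [-3.01, 3.01], [-1.01, 2.22], [0.06, 2.58], [-1.02, 4.17], [0.09, 2.62], [-3.14, 3.14]. Speed limits (rad/s): [2.57, 2.57, 3.14, 3.14, 3.14, 3.14].

INTERFACE

Orientations are given as a rotation vector (axis times angle).
In Python, from station import ctrl gives the robot as it stands.
- The arm moves only by the shell command python3 -m handwheel 'ROWS' [FORCE]. ROWS is JSON, a list of rows, each an object with "gripper": the gripper command: -1 is fully open, 1 is shut, values between are in proportion; "offset": the shift along the tool's x, y, z in mm, a list of three; "rotation": the turn, a rotation vector about the tool's x, y, z in rad, a list of three. A call has exactly 8 rows; each row is the pose to reach, as a shift and turn from the pose commanded when the call began, along the tool's axes at that moment; what a row does not reach only later rows make up. A row lasts 1/8 s, in which the tool goes at most 62.5 mm and 10.7 degrees, less where a joint would pass 70% of its speed; a pose out of reach is approached as far as the arm can. A call with a gripper value outside its range is refused whole. The fingers move at their own pace and stop on an object; FORCE is the grip in N (left out, the last holds). Time passes only in rows, so rows that repeat a pose let the fingers close, or fill a call up. It gives the time, the measured TCP pose, the force, the opening and the grip force at its end, in the units of the state.
- ctrl.get_obs(): the state, without advancing time (a new reading comes with each control period).
- ctrl.get_image(name): name is "side" or "top"; returns a dict with "image" (400x640x3 uint8, red, green, blue), "fovy" (degrees; the focal length in pixels is half the picture's height over the tangent of half this angle, whatever the lens; pixels are square), "cx", "cy" (the principal point, pixels), "k1" (the pictures are not rectified: a ray, as slopes to the right and down, at radius r is drawn at 1 + k1 r^2 times it, then the intrinsics apply), "xyz" and "attitude" of the camera in the world. Camera axes: x right, y up, looking along -z (the intrinsics and any distortion apply to the point x, -y, -z); pixel columns grow to the right and rows downward; lengths in m; the calibration is good to about 2 mm. A picture is of the moment at which its call begins. There is no depth.
- ctrl.finish_job(): hands the job in; it is judged then, once.
The state is a dict: "t": time; "q": joint angles; "dq": joint speeds; "effort": joint torques, N m; "tool_pos": TCP position; "tool_rot": TCP orientation; "contact_force": force on the tool from outside, world axes, zero at the start; "wrist_torque": the same for the moment, N m; "opening": finger opening in m; "grip_force": force on a finger pad.
Only numpy, scipy, OpenCV 4.12 (cv2) and the standard library are available. Lean on these libraries where they do the work, as an engineer would, in place of code of your own. Each camera call takes 0.05 s, during which the arm holds its last target. There are 200 camera calls.

TASK

Pull the drawer open, take out all the spare dosing-pump heads in it and stand them upright on the floor of the disinfecting box. Then push the drawer fully home and lower the heavy blue hood slowly until it is fully shut, without slamming it; with both shut, press the red start button. Leave the bottle, the beaker and the screwdriver alone.

Things in the scene. Friction and masses are not known exactly. Their poses are not given: they have to be found in the camera images.
- drawer (a joint): drawer travel in m: 0 fully home, 0.175 fully out (end stop). It slides towards the robot, along the cabinet's -x, with light friction (a few N), and stays where left
- drawer_handle (a point): middle of the drawer's horizontal steel bar handle (bar 120 mm long along the cabinet's y, 11 mm thick, its centre 35 mm in front of the drawer's blue front and 38 mm below the cabinet's top); moves with the drawer
- cabinet: grey one-drawer cabinet, 280 deep (x) by 260 wide (y) by 100 mm high, fixed. Origin: centre of its underside; its own -x is its front, from which the drawer comes out. Its top plate begins 125 mm in front of its origin. The drawer's floor is 22 mm above the table, its side walls and the two cross ribs that pen in the heads rise 24 mm above that floor; its front panel reaches 88 mm above the table
- head0: spare dosing-pump head: white disc 52 mm across and 24 mm high with a round blue grip hub 22 mm across and 26 mm high standing on its middle (50 mm high in all, 0.1 to 0.17 kg). Origin: centre of the disc's underside, z up along the hub. Lies in the drawer at the start; None at the start means it is not there in this run (3 to 5 of the six are)
- head1: spare dosing-pump head: white disc 52 mm across and 24 mm high with a round blue grip hub 22 mm across and 26 mm high standing on its middle (50 mm high in all, 0.1 to 0.17 kg). Origin: centre of the disc's underside, z up along the hub. Lies in the drawer at the start; None at the start means it is not there in this run (3 to 5 of the six are)
- head2: spare dosing-pump head: white disc 52 mm across and 24 mm high with a round blue grip hub 22 mm across and 26 mm high standing on its middle (50 mm high in all, 0.1 to 0.17 kg). Origin: centre of the disc's underside, z up along the hub. Lies in the drawer at the start; None at the start means it is not there in this run (3 to 5 of the six are)
- head3: spare dosing-pump head: white disc 52 mm across and 24 mm high with a round blue grip hub 22 mm across and 26 mm high standing on its middle (50 mm high in all, 0.1 to 0.17 kg). Origin: centre of the disc's underside, z up along the hub. Lies in the drawer at the start; None at the start means it is not there in this run (3 to 5 of the six are)
- head4: spare dosing-pump head: white disc 52 mm across and 24 mm high with a round blue grip hub 22 mm across and 26 mm high standing on its middle (50 mm high in all, 0.1 to 0.17 kg). Origin: centre of the disc's underside, z up along the hub. Lies in the drawer at the start; None at the start means it is not there in this run (3 to 5 of the six are)
- head5: spare dosing-pump head: white disc 52 mm across and 24 mm high with a round blue grip hub 22 mm across and 26 mm high standing on its middle (50 mm high in all, 0.1 to 0.17 kg). Origin: centre of the disc's underside, z up along the hub. Lies in the drawer at the start; None at the start means it is not there in this run (3 to 5 of the six are)
- uv_box: aluminium disinfecting box, open on top, fixed: outside 190 (x) by 270 (y) by 85 mm high, walls and floor 8 mm thick, so inside 174 by 254 mm, floor 8 mm above the table. Origin: centre of its underside. The hood is hinged on its far (+x) upper rim; on its -y side stands the black control block, 60 mm high, with the start button
- hood (a joint): hood angle in rad: 0 fully shut on the box; 1.57 upright; starts leaning back at 1.65 to 1.85 and stops at 1.95. A stiff friction hinge (about 0.7 N m, with damping) holds it above roughly 0.7 rad; lower down it may sink slowly by itself or may have to be pushed right down. Moving shut faster than 1.2 rad/s counts as slamming
- hood_edge (a point): middle of the hood's free edge, on its outer face (the face that is on top when shut). Hood: blue plate 190 mm from hinge to edge, 270 mm wide, 12 mm thick, about 0.9 kg; the lamp tubes are on its inner face and hang 16 mm into the box when shut
- hood_hinge (a point): middle of the hood's hinge line, 85.5 mm above the table, at the inner face of the hood; the line runs along the box's y
- start (a joint): start button travel in m: 0 released, 0.006 fully down (about 5 N); springs back. It must go down at least 0.004
- start_top (a point): centre of the top of the red start button (28 mm across), on the black control block; pressed straight down
- reagent: bystander: reagent bottle, 60 mm across, 120 mm high; origin at the centre of its underside
- beaker: bystander: clear beaker, 72 mm across, 85 mm high; origin at the centre of its underside
- driver: bystander: screwdriver 170 mm long lying on the table; origin near its middle, on the table

How it is judged:
By the outcome, as a careful person would: the job done as asked, in the order asked, and still so for the second after the job is handed in, with the robot touching nothing.
Of head0, head1, head2, head3, head4, head5 only 3 to 5 are there at a start; the rules pass over those that are not, and their reading is None.
At some moment in a run one of head0, head1, head2, head3, head4, head5 may be knocked a few centimetres aside while the robot is not near it.
It also fails if it takes over 210 s, if anything falls off the work surface, if the arm or the gripper's body presses on something with over 40 N, if the wrist force passes 120 N, or if a joint passes its speed limit or range.

## Working session

There is one attempt and no reset: what is moved stays moved. The work goes in short steps, Python scripts to look and compute and a shell command to move; the robot and the scene stay as the last step left them, time stands still between calls to the robot, and variables do not carry over. Pictures are saved under pics/ and viewed, at most 14 in all, crops included, and the job is handed in when it is done.

```bash
ls; mkdir -p pics; cat > h.py <<'E'
import numpy as np, cv2, sys
from scipy.spatial.transform import Rotation as R
from station import ctrl
def snap(n,fn=None):
    d=ctrl.get_image(n)
    if fn: cv2.imwrite('pics/'+fn,cv2.cvtColor(d['image'],cv2.COLOR_RGB2BGR))
    return d
def cam(d):
    a=np.array(d['attitude'],float)
    M=a.reshape(3,3) if a.size==9 else R.from_rotvec(a).as_matrix() if a.size==3 else R.from_quat(a).as_matrix()
    h=d['image'].shape[0]; f=h/2/np.tan(np.radians(d['fovy'])/2)
    return M,np.array(d['xyz'],float),f
def ray(d,u,v):
    M,c,f=cam(d); x=(u-d['cx'])/f; y=(v-d['cy'])/f; X,Y=x,y
    for _ in range(20):
        s=1+d['k1']*(X*X+Y*Y); X,Y=x/s,y/s
    return c,M@np.array([X,-Y,-1.])
def onz(d,u,v,z):
    c,r=ray(d,u,v); return c+r*(z-c[2])/r[2]
def proj(d,p):
    M,c,f=cam(d); q=M.T@(np.array(p)-c); X,Y=q[0]/-q[2],-q[1]/-q[2]
    s=1+d['k1']*(X*X+Y*Y); return np.array([d['cx']+f*X*s,d['cy']+f*Y*s])
def tri(d1,p1,d2,p2):
    c1,r1=ray(d1,*p1);c2,r2=ray(d2,*p2)
    A=np.stack([r1,-r2],1); t=np.linalg.lstsq(A,c2-c1,rcond=None)[0]
    a=c1+t[0]*r1;b=c2+t[1]*r2; return (a+b)/2,np.linalg.norm(a-b)
def off(target,rot=None):
    "mm offset in tool axes from current measured pose"
    o=ctrl.get_obs(); T=R.from_rotvec(o['tool_rot'])
    return np.round(T.inv().apply(np.array(target)-o['tool_pos'])*1000,1)
E
python3 - <<'E'
from h import *
for n in('top','side'):
    d=snap(n,n+'0.png'); print(n,{k:v for k,v in d.items() if k!='image'})
o=ctrl.get_obs(); print(o); print(R.from_rotvec(o['tool_rot']).as_matrix().round(3))
E
```

```text
pics
top {'fovy': 54.15879728664234, 'cx': 319.99013020155655, 'cy': 204.46157789855835, 'k1': -0.04956899574840465, 'xyz': array([0.40429469, 0.08414612, 1.0647063 ]), 'attitude': array([ 0.14694508, -0.1336922 , -1.58692467])}
side {'fovy': 56.669009417151536, 'cx': 319.35767466585827, 'cy': 198.18787207488802, 'k1': -0.014886099601177594, 'xyz': array([ 0.20894291, -0.49895228,  0.76542113]), 'attitude': array([ 0.7805812 , -0.22028169, -0.46997033])}
{'t': 0.1, 'q': array([ 1.01696504e+00,  5.32736109e-02,  1.61415132e+00, -2.29881070e-05,
        1.47601959e+00, -1.18991078e-01]), 'dq': array([-0.00030595, -0.00065523, -0.00427671, -0.00019614,  0.00057647,
       -0.00053193]), 'effort': array([ 4.86917143e-04, -3.94897556e+01, -3.71367288e+01, -9.58169744e-05,
        3.93704104e-03,  1.90303632e-05]), 'tool_pos': array([0.26299092, 0.56634985, 0.23019986]), 'tool_rot': array([-6.77545847e-01, -3.06705454e+00,  2.75720000e-03]), 'contact_force': array([0.25066898, 0.2872062 , 0.90441082]), 'wrist_torque': array([-0.02222261,  0.07334428, -0.04228951]), 'grip_force': 0.0, 'opening': 0.08540428338440827}
[[-0.907  0.421 -0.001]
 [ 0.421  0.907 -0.002]
 [ 0.    -0.002 -1.   ]]
```

View pics/top0.png

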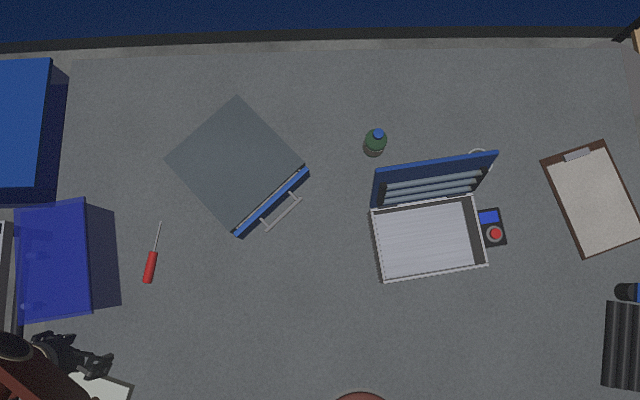

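View pics/side0.png

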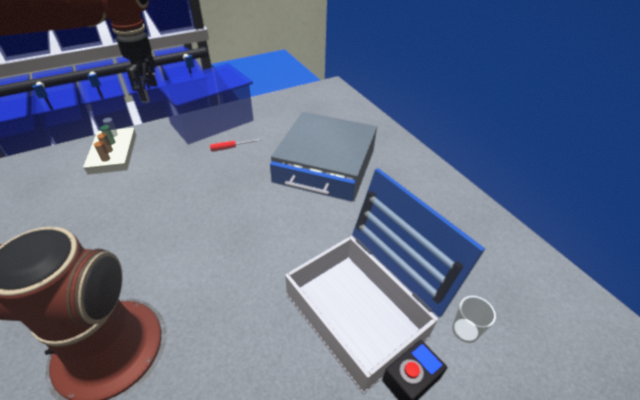

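The top view shows the cabinet (corners at about (237,95), (163,158), (304,165), (235,238)), the handle (265,230)-(300,197), the box rim (371,208), (474,195), (487,265), (382,283), the hood behind it, the button at (495,233) and the screwdriver at (150,255). The side view agrees, and shows the beaker behind the hood at (475,318).

```bash
python3 - <<'E'
from h import *
t=snap('top','t1.png');s=snap('side')
big=cv2.resize(cv2.imread('pics/t1.png')[80:300,150:520],None,fx=2.1,fy=2.1,interpolation=cv2.INTER_CUBIC);cv2.imwrite('pics/t1b.png',cv2.convertScaleAbs(big,alpha=1.8))
P=lambda u,v,z:onz(t,u,v,z).round(3)
print('cab',[P(*p,.1) for p in[(237,95),(163,158),(304,165),(235,236)]])
print('handle',P(265,230,.062),P(300,197,.062))
print('box',[P(*p,.085) for p in[(371,209),(474,195),(487,265),(382,283)]])
def red(d,box):
    im=d['image'].astype(int);m=((im[...,0]>120)&(im[...,1]<80)&(im[...,2]<80))
    k=np.zeros_like(m);k[box[1]:box[3],box[0]:box[2]]=1;v,u=np.nonzero(m&k);return u.mean(),v.mean(),len(u)
a=red(t,(480,210,515,255));b=red(s,(395,350,430,390));print('btn',a,b,tri(t,a[:2],s,b[:2]))
# hood edge corners tri
print('hood L',tri(t,(374,170),s,(377,171)),'R',tri(t,(498,151),s,(481,250)))
print('handle side',tri(t,(265,231),s,(288,183)),tri(t,(300,196),s,(327,190)))
print('bottle',P(378,133,.12))
print('beaker',onz(s,467,335,0))
E
```

```text
cab [array([0.879, 0.306, 0.1  ]), array([0.709, 0.495, 0.1  ]), array([0.681, 0.129, 0.1  ]), array([0.503, 0.303, 0.1  ])]
handle [0.521 0.234 0.062] [0.606 0.143 0.062]
box [array([ 0.566, -0.039,  0.085]), array([ 0.597, -0.305,  0.085]), array([ 0.419, -0.322,  0.085]), array([ 0.381, -0.058,  0.085])]
btn (np.float64(495.51851851851853), np.float64(233.06172839506172), 81) (np.float64(411.6807228915663), np.float64(369.78915662650604), 166) (array([ 0.49746015, -0.35384614,  0.07771131]), np.float64(0.002367341731651045))
hood L (array([ 0.62211999, -0.02716287,  0.2571826 ]), np.float64(0.00043807614504379867)) R (array([ 0.65445428, -0.29279342,  0.26528511]), np.float64(0.004583219128635615))
handle side (array([0.52252542, 0.2332548 , 0.05829021]), np.float64(0.007691884351415159)) (array([0.60520379, 0.14281766, 0.07045732]), np.float64(0.0035380124161870823))
bottle [ 0.756 -0.061  0.12 ]
beaker [ 0.68220389 -0.33680941  0.        ]
```

View pics/t1b.png

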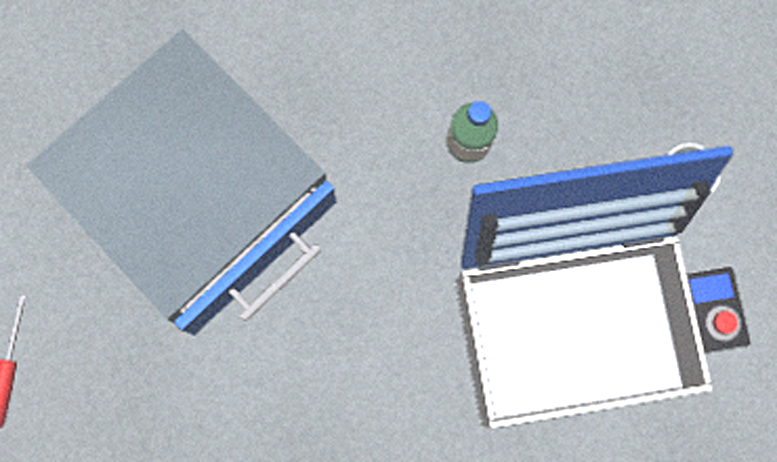

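```bash
cat >> h.py <<'E'
def plan(pos,yaw=None):
    "offset and z-turn to a tool-down pose with tool y at world yaw(deg), mod 180; yaw None = also re-level"
    o=ctrl.get_obs(); T=R.from_rotvec(o['tool_rot'])
    y=T.as_matrix()[:,1]; cur=np.degrees(np.arctan2(y[1],y[0]))
    if yaw is None: yaw=cur
    yaw=cur+(yaw-cur+90)%180-90; a=np.radians(yaw)
    M=np.array([[-np.sin(-a+np.pi/2-np.pi/2),0,0]]*3)
    yv=np.array([np.cos(a),np.sin(a),0]);z=np.array([0,0,-1.]);M=np.stack([np.cross(yv,z),yv,z],1)
    print('off',off(pos),'rot',(T.inv()*R.from_matrix(M)).as_rotvec().round(3),'pos',o['tool_pos'].round(4),'q6',o['q'][5].round(2),'t',o['t'])
E
sed -i '/-a+np.pi/d' h.py
python3 -c "
from h import *
plan([.5635,.1885,.14],42.7)"
```

```text
off [-431.7 -216.2   90.7] rot [-0.001  0.     0.391] pos [0.2631 0.5665 0.2305] q6 -0.12 t 0.2
```

```bash
T='{"gripper":0.29,"offset":[-432,-216,91],"rotation":[0,0,0.391]}'
python3 -m handwheel '[{"gripper":0.29,"offset":[-432,-216,91],"rotation":[0,0,0.391]},{"gripper":0.29,"offset":[-432,-216,91],"rotation":[0,0,0.391]},{"gripper":0.29,"offset":[-432,-216,91],"rotation":[0,0,0.391]},{"gripper":0.29,"offset":[-432,-216,91],"rotation":[0,0,0.391]},{"gripper":0.29,"offset":[-432,-216,91],"rotation":[0,0,0.391]},{"gripper":0.29,"offset":[-432,-216,91],"rotation":[0,0,0.391]},{"gripper":0.29,"offset":[-432,-216,91],"rotation":[0,0,0.391]},{"gripper":0.29,"offset":[-432,-216,91],"rotation":[0,0,0.391]}]' 40
python3 -c "
from h import *
plan([.5635,.1885,.14],42.7);plan([.5635,.1885,.042],42.7)
t=snap('top','t2.png');print(ctrl.get_obs()['opening'])
s=snap('side','s2.png')
a=cv2.imread('pics/t2.png')[110:270,150:350];b=cv2.imread('pics/s2.png')[90:250,220:420]
cv2.imwrite('pics/c2.png',cv2.resize(np.hstack([a,b]),None,fx=2,fy=2))
print(onz(t,265,230,.062),proj(s,[.5635,.1885,.062])-[220,90])
"
```

```text
t: 1.2
tool_pos: [0.565, 0.1869, 0.1398]
tool_rot: [-1.262, -2.877, 0.0]
contact_force: [0.3, 0.4, 0.4]
opening: 0.0303
grip_force: 0.0
off [ 2.2 -0.1 -0.2] rot [-0.    -0.    -0.001] pos [0.565  0.1869 0.1398] q6 -0.55 t 1.2
off [ 2.2 -0.1 97.8] rot [-0.    -0.    -0.001] pos [0.565  0.1869 0.1398] q6 -0.55 t 1.2
0.030290008110471063
[0.5210807  0.23404007 0.062     ] [86.61176026 97.03456665]
```

View pics/c2.png

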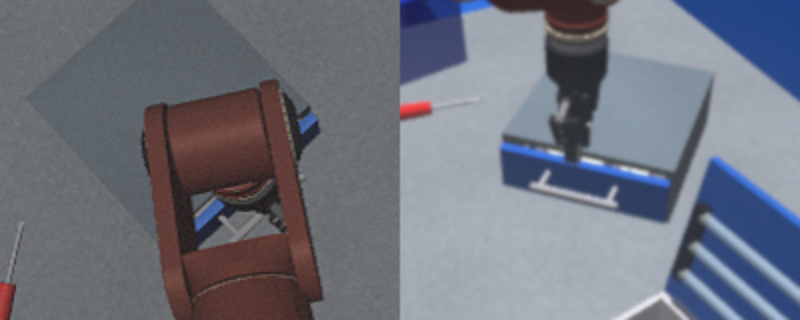

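The handle's middle in the side view falls within a pixel of where my estimate projects (87,97 in the crop). Descending.

```bash

python3 -m handwheel '[{"gripper":0.29,"offset":[2,0,20],"rotation":[0,0,0]},{"gripper":0.29,"offset":[2,0,40],"rotation":[0,0,0]},{"gripper":0.29,"offset":[2,0,55],"rotation":[0,0,0]},{"gripper":0.29,"offset":[2,0,70],"rotation":[0,0,0]},{"gripper":0.29,"offset":[2,0,80],"rotation":[0,0,0]},{"gripper":0.29,"offset":[2,0,90],"rotation":[0,0,0]},{"gripper":0.29,"offset":[2,0,97],"rotation":[0,0,0]},{"gripper":0.29,"offset":[2,0,97],"rotation":[0,0,0]}]'
python3 -m handwheel '[{"gripper":1,"offset":[0,0,0],"rotation":[0,0,0]},{"gripper":1,"offset":[0,0,0],"rotation":[0,0,0]},{"gripper":1,"offset":[0,0,0],"rotation":[0,0,0]},{"gripper":1,"offset":[0,0,0],"rotation":[0,0,0]},{"gripper":1,"offset":[0,0,0],"rotation":[0,0,0]},{"gripper":1,"offset":[0,0,0],"rotation":[0,0,0]},{"gripper":1,"offset":[0,0,0],"rotation":[0,0,0]},{"gripper":1,"offset":[0,0,0],"rotation":[0,0,0]}]' 40
```

```text
t: 2.3
tool_pos: [0.5652, 0.1923, 0.047]
tool_rot: [1.259, 2.875, 0.009]
contact_force: [-4.0, 3.2, 11.4]
opening: 0.0299
grip_force: 4.9
t: 3.3
tool_pos: [0.5637, 0.1906, 0.0446]
tool_rot: [1.26, 2.876, 0.002]
contact_force: [-0.9, 0.9, 6.4]
opening: 0.0097
grip_force: 39.0
```

```bash

python3 -m handwheel '[{"gripper":1,"offset":[0,-10,0],"rotation":[0,0,0]},{"gripper":1,"offset":[0,-22,0],"rotation":[0,0,0]},{"gripper":1,"offset":[0,-36,0],"rotation":[0,0,0]},{"gripper":1,"offset":[0,-50,0],"rotation":[0,0,0]},{"gripper":1,"offset":[0,-64,0],"rotation":[0,0,0]},{"gripper":1,"offset":[0,-78,0],"rotation":[0,0,0]},{"gripper":1,"offset":[0,-90,0],"rotation":[0,0,0]},{"gripper":1,"offset":[0,-100,0],"rotation":[0,0,0]}]'
python3 -m handwheel '[{"gripper":1,"offset":[0,-12,0],"rotation":[0,0,0]},{"gripper":1,"offset":[0,-24,0],"rotation":[0,0,0]},{"gripper":1,"offset":[0,-36,0],"rotation":[0,0,0]},{"gripper":1,"offset":[0,-48,0],"rotation":[0,0,0]},{"gripper":1,"offset":[0,-58,0],"rotation":[0,0,0]},{"gripper":1,"offset":[0,-66,0],"rotation":[0,0,0]},{"gripper":1,"offset":[0,-72,0],"rotation":[0,0,0]},{"gripper":1,"offset":[0,-73,0],"rotation":[0,0,0]}]'
python3 -m handwheel '[{"gripper":0.29,"offset":[0,0,0],"rotation":[0,0,0]},{"gripper":0.29,"offset":[0,0,0],"rotation":[0,0,0]},{"gripper":0.29,"offset":[0,0,0],"rotation":[0,0,0]},{"gripper":0.29,"offset":[0,0,-30],"rotation":[0,0,0]},{"gripper":0.29,"offset":[0,0,-80],"rotation":[0,0,0]},{"gripper":0.29,"offset":[0,0,-140],"rotation":[0,0,0]},{"gripper":0.29,"offset":[0,0,-190],"rotation":[0,0,0]},{"gripper":0.29,"offset":[0,0,-190],"rotation":[0,0,0]}]'
python3 -c "
from h import *
t=snap('top','t3.png');s=snap('side','s3.png')
a=cv2.imread('pics/t3.png')[80:280,150:350];b=cv2.imread('pics/s3.png')[90:290,220:420]
cv2.imwrite('pics/c3.png',cv2.resize(np.hstack([a,b]),None,fx=2,fy=2))
"
```

```text
t: 4.3
tool_pos: [0.4899, 0.1225, 0.0446]
tool_rot: [1.26, 2.875, 0.003]
contact_force: [0.9, 2.3, 6.6]
opening: 0.0093
grip_force: 40.2
t: 5.3
tool_pos: [0.4363, 0.073, 0.0446]
tool_rot: [1.261, 2.875, 0.002]
contact_force: [0.0, 2.6, 8.5]
opening: 0.0094
grip_force: 40.3
t: 6.3
tool_pos: [0.438, 0.0732, 0.2385]
tool_rot: [1.257, 2.87, 0.006]
contact_force: [-0.4, -0.4, -0.8]
opening: 0.0303
grip_force: 0.0
```

View pics/c3.png

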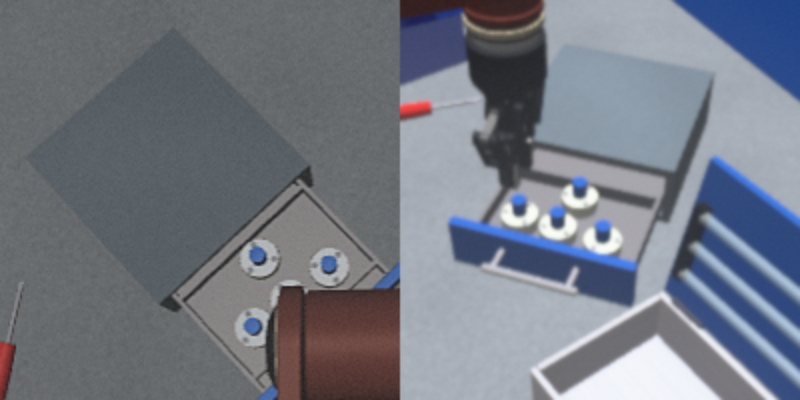

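The drawer is out. Four heads are visible, with hubs in the side crop at (519,205), (558,215), (602,231) and (580,187). I'll clear the arm to check for a fifth.

```bash
cat >> h.py <<'E'
def blobs(d,zc=.072,ctr=None,rad=.2):
    "hub centroid pixels -> world at hub-top plane"
    im=cv2.GaussianBlur(d['image'],(3,3),0).astype(int)
    m=((im[...,2]>im[...,0]*1.7+15)&(im[...,2]>85)).astype(np.uint8)
    n,l,st,c=cv2.connectedComponentsWithStats(m); out=[]
    for i in range(1,n):
        if 15<st[i,4]<400:
            p=onz(d,*c[i],zc)
            if ctr is None or np.hypot(*(p[:2]-ctr))<rad: out.append((p[:2].round(4),c[i].round(1),st[i,4],st[i,2:4]))
    return out
E
python3 -c "
from h import *
plan([.40,-.2,.30],42.7)"
```

```text
off [-176.8 -211.3  -67. ] rot [ 0. -0. -0.] pos [0.4355 0.0732 0.233 ] q6 -0.75 t 6.4
```

```bash

python3 -m handwheel '[{"gripper":0,"offset":[-177,-211,-67],"rotation":[0,0,0]},{"gripper":0,"offset":[-177,-211,-67],"rotation":[0,0,0]},{"gripper":0,"offset":[-177,-211,-67],"rotation":[0,0,0]},{"gripper":0,"offset":[-177,-211,-67],"rotation":[0,0,0]},{"gripper":0,"offset":[-177,-211,-67],"rotation":[0,0,0]},{"gripper":0,"offset":[-177,-211,-67],"rotation":[0,0,0]},{"gripper":0,"offset":[-177,-211,-67],"rotation":[0,0,0]},{"gripper":0,"offset":[-177,-211,-67],"rotation":[0,0,0]}]'
python3 -c "
from h import *
t=snap('top','t4.png');s=snap('side','s4.png')
a=cv2.imread('pics/t4.png')[130:290,210:410];b=cv2.imread('pics/s4.png')[130:290,220:420]
cv2.imwrite('pics/c4.png',cv2.resize(np.hstack([a,b]),None,fx=2,fy=2))
print(*blobs(t,.066,(.54,.16)),sep='\n');print(*blobs(s,.060,(.54,.16)),sep='\n')
"
```

```text
t: 7.4
tool_pos: [0.4004, -0.1988, 0.299]
tool_rot: [-1.257, -2.877, -0.001]
contact_force: [-0.3, 1.5, -0.3]
opening: 0.0426
grip_force: 0.0
(array([0.5796, 0.1995]), array([278.1, 207.1]), np.int32(39), array([7, 7], dtype=int32))
(array([0.5654, 0.1062]), array([314.2, 211.8]), np.int32(39), array([7, 7], dtype=int32))
(array([0.5241, 0.1586]), array([294.1, 228. ]), np.int32(40), array([7, 7], dtype=int32))
(array([0.4874, 0.2053]), array([275.9, 242.7]), np.int32(39), array([7, 7], dtype=int32))
(array([0.4902, 0.214 ]), array([279.1, 190.4]), np.int32(34), array([7, 7], dtype=int32))
(array([0.5274, 0.1662]), array([298.7, 196.5]), np.int32(42), array([8, 7], dtype=int32))
```

View pics/c4.png

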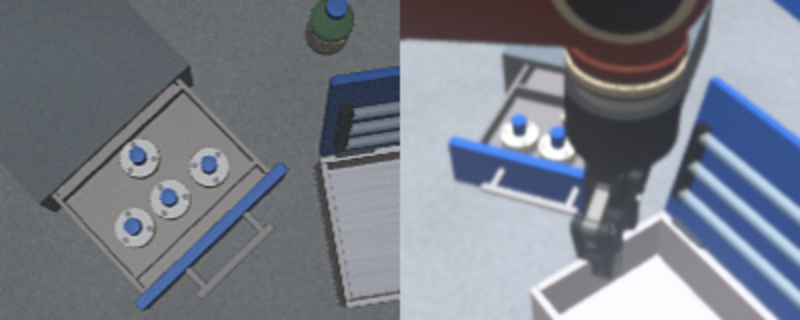

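Top and side confirm four heads in the drawer (hubs in the top view at (278,207), (314,212), (294,228), (276,243)). I'll cross-check the positions with two views.

```bash
python3 -c "
from h import *
t=snap('top');s=snap('side')
for a,b in(((294.1,228),(298.7,196.5)),((275.9,242.7),(279.1,190.4))):print(tri(t,a,s,b), [onz(t,*a,z)[:2].round(4) for z in(.06,.066,.072)],onz(s,*b,.066).round(4))
# button & tool check: gripper TCP visible?
plan([.5654,.1062,.12],42.7); plan([.5654,.1062,.049],42.7)
"
```

```text
(array([0.52381193, 0.15838116, 0.06835974]), np.float64(0.00034053705894608225)) [array([0.525 , 0.1589]), array([0.5243, 0.1585]), array([0.5235, 0.1581])] [0.5247 0.1607 0.066 ]
(array([0.48698436, 0.20515745, 0.06850461]), np.float64(0.0005161026076068817)) [array([0.4879, 0.2061]), array([0.4874, 0.2054]), array([0.4869, 0.2046])] [0.4877 0.2078 0.066 ]
off [112.3 328.4 180.1] rot [-0.    -0.     0.001] pos [ 0.4006 -0.1993  0.3001] q6 -1.37 t 7.6
off [112.3 328.4 251.1] rot [-0.    -0.     0.001] pos [ 0.4006 -0.1993  0.3001] q6 -1.37 t 7.6
```

```bash

python3 -m handwheel '[{"gripper":0,"offset":[112,328,160],"rotation":[0,0,0]},{"gripper":0,"offset":[112,328,160],"rotation":[0,0,0]},{"gripper":0,"offset":[112,328,160],"rotation":[0,0,0]},{"gripper":0,"offset":[112,328,160],"rotation":[0,0,0]},{"gripper":0,"offset":[112,328,160],"rotation":[0,0,0]},{"gripper":0,"offset":[112,328,160],"rotation":[0,0,0]},{"gripper":0,"offset":[112,328,160],"rotation":[0,0,0]},{"gripper":0,"offset":[112,328,160],"rotation":[0,0,0]}]'
python3 -c "
from h import *
t=snap('top');s=snap('side','s5.png');
print(*blobs(t,.068,(.54,.16)),sep='\n');print(*blobs(s,.068,(.54,.16)),sep='\n')
plan([.565,.106,.049],42.7)"
```

```text
t: 8.6
tool_pos: [0.5654, 0.1051, 0.1401]
tool_rot: [-1.258, -2.878, 0.001]
contact_force: [0.3, 0.3, -0.1]
opening: 0.0427
grip_force: 0.0
(array([0.5552, 0.0136]), array([350.2, 214.8]), np.int32(20), array([4, 7], dtype=int32))
(array([0.5239, 0.1587]), array([294., 228.]), np.int32(40), array([7, 7], dtype=int32))
(array([0.3933, 0.1916]), array([281.3, 280. ]), np.int32(30), array([7, 8], dtype=int32))
(array([0.5784, 0.2001]), array([309.4, 181.4]), np.int32(33), array([7, 6], dtype=int32))
(array([0.487 , 0.2065]), array([279. , 190.2]), np.int32(32), array([7, 6], dtype=int32))
(array([0.5233, 0.16  ]), array([298.3, 196.3]), np.int32(34), array([7, 6], dtype=int32))
(array([0.5646, 0.1078]), array([320.9, 203.2]), np.int32(36), array([7, 7], dtype=int32))
off [ 2.3  0.6 92.5] rot [ 0.001  0.001 -0.001] pos [0.5659 0.104  0.1415] q6 -0.69 t 8.7
```

```bash

python3 -m handwheel '[{"gripper":0,"offset":[2,0,40],"rotation":[0,0,0]},{"gripper":0,"offset":[2,0,70],"rotation":[0,0,0]},{"gripper":0,"offset":[2,0,85],"rotation":[0,0,0]},{"gripper":0,"offset":[2,0,92],"rotation":[0,0,0]},{"gripper":0,"offset":[2,0,92],"rotation":[0,0,0]},{"gripper":1,"offset":[2,0,92],"rotation":[0,0,0]},{"gripper":1,"offset":[2,0,92],"rotation":[0,0,0]},{"gripper":1,"offset":[2,0,92],"rotation":[0,0,0]}]' 40
python3 -m handwheel '[{"gripper":1,"offset":[0,0,0],"rotation":[0,0,0]},{"gripper":1,"offset":[0,0,0],"rotation":[0,0,0]},{"gripper":1,"offset":[0,0,0],"rotation":[0,0,0]},{"gripper":1,"offset":[0,0,-25],"rotation":[0,0,0]},{"gripper":1,"offset":[0,0,-65],"rotation":[0,0,0]},{"gripper":1,"offset":[0,0,-110],"rotation":[0,0,0]},{"gripper":1,"offset":[0,0,-120],"rotation":[0,0,0]},{"gripper":1,"offset":[0,0,-120],"rotation":[0,0,0]}]' 40
python3 -c "
from h import *
plan([.5199,-.2478,.17],97);plan([.5199,-.2478,.17],7);print(ctrl.get_obs()['opening'])"
```

```text
t: 9.7
tool_pos: [0.5654, 0.1062, 0.0498]
tool_rot: [1.26, 2.876, 0.001]
contact_force: [-0.7, -0.4, 6.3]
opening: 0.0204
grip_force: 39.2
t: 10.7
tool_pos: [0.5641, 0.1062, 0.1678]
tool_rot: [-1.26, -2.877, 0.0]
contact_force: [-0.5, -0.2, -1.4]
opening: 0.0207
grip_force: 39.5
off [-230.3 -272.5   -2.2] rot [-0.    -0.    -0.948] pos [0.5641 0.1062 0.1678] q6 -0.69 t 10.7
off [-230.3 -272.5   -2.2] rot [-0.    -0.     0.623] pos [0.5641 0.1062 0.1678] q6 -0.69 t 10.7
0.020697628120522043
```

```bash

python3 -m handwheel '[{"gripper":1,"offset":[-230,-272,0],"rotation":[0,0,0]},{"gripper":1,"offset":[-230,-272,0],"rotation":[0,0,0]},{"gripper":1,"offset":[-230,-272,0],"rotation":[0,0,0]},{"gripper":1,"offset":[-230,-272,0],"rotation":[0,0,0]},{"gripper":1,"offset":[-230,-272,0],"rotation":[0,0,0]},{"gripper":1,"offset":[-230,-272,0],"rotation":[0,0,0]},{"gripper":1,"offset":[-230,-272,0],"rotation":[0,0,0]},{"gripper":1,"offset":[-230,-272,0],"rotation":[0,0,0]}]'
python3 -m handwheel '[{"gripper":1,"offset":[0,0,40],"rotation":[0,0,0]},{"gripper":1,"offset":[0,0,80],"rotation":[0,0,0]},{"gripper":1,"offset":[0,0,105],"rotation":[0,0,0]},{"gripper":1,"offset":[0,0,120],"rotation":[0,0,0]},{"gripper":1,"offset":[0,0,127],"rotation":[0,0,0]},{"gripper":1,"offset":[0,0,131],"rotation":[0,0,0]},{"gripper":1,"offset":[0,0,131],"rotation":[0,0,0]},{"gripper":1,"offset":[0,0,131],"rotation":[0,0,0]}]'

```

```text
t: 11.7
tool_pos: [0.5192, -0.2463, 0.1658]
tool_rot: [-1.259, -2.874, -0.002]
contact_force: [0.5, 0.0, -0.4]
opening: 0.0203
grip_force: 39.7
t: 12.7
tool_pos: [0.5209, -0.2478, 0.0383]
tool_rot: [1.26, 2.876, -0.0]
contact_force: [0.1, 0.4, -0.5]
opening: 0.0205
grip_force: 39.7
```

```bash

python3 -m handwheel '[{"gripper":1,"offset":[0,0,2],"rotation":[0,0,0]},{"gripper":1,"offset":[0,0,2],"rotation":[0,0,0]},{"gripper":0,"offset":[0,0,2],"rotation":[0,0,0]},{"gripper":0,"offset":[0,0,2],"rotation":[0,0,0]},{"gripper":0,"offset":[0,0,2],"rotation":[0,0,0]},{"gripper":0,"offset":[0,0,-40],"rotation":[0,0,0]},{"gripper":0,"offset":[0,0,-90],"rotation":[0,0,0]},{"gripper":0,"offset":[0,0,-120],"rotation":[0,0,0]}]'
python3 -c "
from h import *
t=snap('top','t6.png')
print(*blobs(t,.068,(.54,.16)),sep='\n');print('box',*blobs(t,.054,(.49,-.18)),sep='\n')
plan([.487,.205,.14],42.7)"
```

```text
t: 13.7
tool_pos: [0.5212, -0.2479, 0.1604]
tool_rot: [1.259, 2.874, -0.001]
contact_force: [-0.0, 0.1, -0.3]
opening: 0.0427
grip_force: 0.0
(array([0.5791, 0.1991]), array([278.2, 207.2]), np.int32(38), array([7, 7], dtype=int32))
(array([0.5239, 0.1584]), array([294.1, 228. ]), np.int32(40), array([7, 7], dtype=int32))
(array([0.4872, 0.205 ]), array([275.9, 242.7]), np.int32(39), array([7, 7], dtype=int32))
box
(array([ 0.5213, -0.2469]), array([450.1, 226.3]), np.int32(39), array([7, 7], dtype=int32))
off [358.3 281.3  21.9] rot [ 0.002  0.009 -0.   ] pos [ 0.523  -0.249   0.1646] q6 -1.32 t 13.75
```

```bash

python3 -m handwheel '[{"gripper":0,"offset":[358,281,20],"rotation":[0,0,0]},{"gripper":0,"offset":[358,281,20],"rotation":[0,0,0]},{"gripper":0,"offset":[358,281,20],"rotation":[0,0,0]},{"gripper":0,"offset":[358,281,20],"rotation":[0,0,0]},{"gripper":0,"offset":[358,281,20],"rotation":[0,0,0]},{"gripper":0,"offset":[358,281,20],"rotation":[0,0,0]},{"gripper":0,"offset":[358,281,20],"rotation":[0,0,0]},{"gripper":0,"offset":[358,281,20],"rotation":[0,0,0]}]'
python3 -c "
from h import *
s=snap('side')
print(*blobs(s,.068,(.54,.16)),sep='\n')
plan([.487,.205,.051],42.7)"
```

```text
t: 14.75
tool_pos: [0.4831, 0.2091, 0.1367]
tool_rot: [-1.254, -2.879, 0.0]
contact_force: [0.5, -0.7, -0.6]
opening: 0.0425
grip_force: 0.0
(array([0.5783, 0.2004]), array([309.3, 181.3]), np.int32(32), array([7, 6], dtype=int32))
(array([0.4867, 0.2066]), array([278.9, 190.2]), np.int32(33), array([7, 6], dtype=int32))
(array([0.5233, 0.16  ]), array([298.3, 196.3]), np.int32(34), array([7, 6], dtype=int32))
off [-5.9 -0.2 85.7] rot [-0.    -0.001  0.003] pos [0.4832 0.2094 0.1367] q6 -0.48 t 14.8
```

```bash

python3 -m handwheel '[{"gripper":0,"offset":[-5,0,35],"rotation":[0,0,0]},{"gripper":0,"offset":[-5,0,65],"rotation":[0,0,0]},{"gripper":0,"offset":[-5,0,80],"rotation":[0,0,0]},{"gripper":0,"offset":[-5,0,86],"rotation":[0,0,0]},{"gripper":0,"offset":[-5,0,86],"rotation":[0,0,0]},{"gripper":1,"offset":[-5,0,86],"rotation":[0,0,0]},{"gripper":1,"offset":[-5,0,86],"rotation":[0,0,0]},{"gripper":1,"offset":[-5,0,86],"rotation":[0,0,0]}]' 40
python3 -m handwheel '[{"gripper":1,"offset":[0,0,0],"rotation":[0,0,0]},{"gripper":1,"offset":[0,0,0],"rotation":[0,0,0]},{"gripper":1,"offset":[0,0,0],"rotation":[0,0,0]},{"gripper":1,"offset":[0,0,-25],"rotation":[0,0,0]},{"gripper":1,"offset":[0,0,-65],"rotation":[0,0,0]},{"gripper":1,"offset":[0,0,-110],"rotation":[0,0,0]},{"gripper":1,"offset":[0,0,-120],"rotation":[0,0,0]},{"gripper":1,"offset":[0,0,-120],"rotation":[0,0,0]}]' 40
python3 -c "
from h import *
plan([.5031,-.1189,.17],42.7)"
```

```text
t: 15.8
tool_pos: [0.4886, 0.2029, 0.0528]
tool_rot: [1.26, 2.876, 0.002]
contact_force: [0.1, -1.2, 4.6]
opening: 0.0205
grip_force: 39.2
t: 16.8
tool_pos: [0.4872, 0.2027, 0.1707]
tool_rot: [-1.26, -2.877, 0.0]
contact_force: [-0.4, -0.2, -3.0]
opening: 0.0203
grip_force: 39.7
off [-247.2 -206.3    0.7] rot [-0. -0. -0.] pos [0.4872 0.2027 0.1707] q6 -0.49 t 16.8
```

```bash

python3 -m handwheel '[{"gripper":1,"offset":[-247,-206,0],"rotation":[0,0,0]},{"gripper":1,"offset":[-247,-206,0],"rotation":[0,0,0]},{"gripper":1,"offset":[-247,-206,0],"rotation":[0,0,0]},{"gripper":1,"offset":[-247,-206,0],"rotation":[0,0,0]},{"gripper":1,"offset":[-247,-206,0],"rotation":[0,0,0]},{"gripper":1,"offset":[-247,-206,0],"rotation":[0,0,0]},{"gripper":1,"offset":[-247,-206,0],"rotation":[0,0,0]},{"gripper":1,"offset":[-247,-206,0],"rotation":[0,0,0]}]'
python3 -m handwheel '[{"gripper":1,"offset":[0,0,40],"rotation":[0,0,0]},{"gripper":1,"offset":[0,0,80],"rotation":[0,0,0]},{"gripper":1,"offset":[0,0,105],"rotation":[0,0,0]},{"gripper":1,"offset":[0,0,120],"rotation":[0,0,0]},{"gripper":1,"offset":[0,0,127],"rotation":[0,0,0]},{"gripper":1,"offset":[0,0,131],"rotation":[0,0,0]},{"gripper":1,"offset":[0,0,132],"rotation":[0,0,0]},{"gripper":1,"offset":[0,0,132],"rotation":[0,0,0]}]'
python3 -m handwheel '[{"gripper":1,"offset":[0,0,1],"rotation":[0,0,0]},{"gripper":1,"offset":[0,0,1],"rotation":[0,0,0]},{"gripper":0,"offset":[0,0,1],"rotation":[0,0,0]},{"gripper":0,"offset":[0,0,1],"rotation":[0,0,0]},{"gripper":0,"offset":[0,0,1],"rotation":[0,0,0]},{"gripper":0,"offset":[0,0,-40],"rotation":[0,0,0]},{"gripper":0,"offset":[0,0,-90],"rotation":[0,0,0]},{"gripper":0,"offset":[0,0,-120],"rotation":[0,0,0]}]'
python3 -c "
from h import *
t=snap('top','t7.png')
print(*blobs(t,.068,(.54,.16)),sep='\n');print('box',*blobs(t,.054,(.49,-.18)),sep='\n')
plan([.5237,.1583,.14],42.7)"
```

```text
t: 17.8
tool_pos: [0.5029, -0.117, 0.17]
tool_rot: [-1.257, -2.876, -0.001]
contact_force: [-0.7, -0.5, -1.0]
opening: 0.0204
grip_force: 39.8
t: 18.8
tool_pos: [0.5041, -0.1188, 0.0401]
tool_rot: [1.26, 2.876, 0.0]
contact_force: [0.6, 0.2, -1.1]
opening: 0.0205
grip_force: 39.9
t: 19.8
tool_pos: [0.5045, -0.1189, 0.1623]
tool_rot: [1.259, 2.874, 0.0]
contact_force: [0.9, -0.3, 0.3]
opening: 0.0422
grip_force: 0.0
(array([0.5792, 0.1989]), array([278.3, 207.1]), np.int32(37), array([7, 7], dtype=int32))
(array([0.5237, 0.1583]), array([294.1, 228.1]), np.int32(39), array([7, 7], dtype=int32))
box
(array([ 0.5444, -0.3677]), array([494.9, 216.5]), np.int32(68), array([ 7, 13], dtype=int32))
off [192.9 201.   25.6] rot [ 0.004  0.009 -0.   ] pos [ 0.5065 -0.1197  0.1664] q6 -1.12 t 19.85
```

```bash

python3 -m handwheel '[{"gripper":0,"offset":[191,202,22],"rotation":[0,0,0]},{"gripper":0,"offset":[191,202,22],"rotation":[0,0,0]},{"gripper":0,"offset":[191,202,22],"rotation":[0,0,0]},{"gripper":0,"offset":[191,202,22],"rotation":[0,0,0]},{"gripper":0,"offset":[191,202,22],"rotation":[0,0,0]},{"gripper":0,"offset":[191,202,22],"rotation":[0,0,0]},{"gripper":0,"offset":[191,202,22],"rotation":[0,0,0]},{"gripper":0,"offset":[191,202,22],"rotation":[0,0,0]}]'
python3 -c "
from h import *
s=snap('side')
print(*blobs(s,.068,(.54,.16)),sep='\n')
print('box',*blobs(s,.054,(.49,-.18)),sep='\n')
plan([.5237,.1583,.051],42.7)"
```

```text
t: 20.85
tool_pos: [0.5226, 0.1577, 0.1373]
tool_rot: [1.263, 2.876, -0.0]
contact_force: [0.4, -0.1, -0.1]
opening: 0.0425
grip_force: 0.0
(array([0.578 , 0.2006]), array([309.1, 181.3]), np.int32(34), array([7, 6], dtype=int32))
(array([0.5233, 0.16  ]), array([298.3, 196.3]), np.int32(34), array([7, 6], dtype=int32))
box
(array([ 0.5162, -0.1521]), array([358.8, 288. ]), np.int32(49), array([7, 9], dtype=int32))
(array([ 0.5191, -0.2474]), array([385.4, 322.8]), np.int32(68), array([ 8, 10], dtype=int32))
off [-0.2  1.2 86.4] rot [ 0.     0.    -0.002] pos [0.5227 0.1577 0.1374] q6 -0.59 t 20.9
```

One head in the box has been knocked from (.504,-.119) to about (.516,-.152). The two remaining slots stay clear of it. Continuing.

```bash

python3 -m handwheel '[{"gripper":0,"offset":[0,1,35],"rotation":[0,0,0]},{"gripper":0,"offset":[0,1,65],"rotation":[0,0,0]},{"gripper":0,"offset":[0,1,80],"rotation":[0,0,0]},{"gripper":0,"offset":[0,1,86],"rotation":[0,0,0]},{"gripper":0,"offset":[0,1,86],"rotation":[0,0,0]},{"gripper":1,"offset":[0,1,86],"rotation":[0,0,0]},{"gripper":1,"offset":[0,1,86],"rotation":[0,0,0]},{"gripper":1,"offset":[0,1,86],"rotation":[0,0,0]}]' 40
python3 -m handwheel '[{"gripper":1,"offset":[0,0,0],"rotation":[0,0,0]},{"gripper":1,"offset":[0,0,0],"rotation":[0,0,0]},{"gripper":1,"offset":[0,0,0],"rotation":[0,0,0]},{"gripper":1,"offset":[0,0,-25],"rotation":[0,0,0]},{"gripper":1,"offset":[0,0,-65],"rotation":[0,0,0]},{"gripper":1,"offset":[0,0,-110],"rotation":[0,0,0]},{"gripper":1,"offset":[0,0,-120],"rotation":[0,0,0]},{"gripper":1,"offset":[0,0,-120],"rotation":[0,0,0]}]' 40
python3 -c "
from h import *
t=snap('top','t8.png')
print('box',*blobs(t,.054,(.49,-.18)),sep='\n')
plan([.4524,-.2566,.17],42.7)"
```

```text
t: 21.9
tool_pos: [0.5244, 0.1597, 0.0527]
tool_rot: [1.26, 2.876, 0.002]
contact_force: [-0.4, -0.5, 4.9]
opening: 0.0207
grip_force: 39.5
t: 22.9
tool_pos: [0.523, 0.1595, 0.1708]
tool_rot: [-1.261, -2.877, 0.0]
contact_force: [-0.1, 0.3, -2.5]
opening: 0.0209
grip_force: 39.4
box
(array([ 0.5441, -0.3506]), array([488.5, 216.7]), np.int32(218), array([20, 14], dtype=int32))
(array([ 0.5213, -0.2469]), array([450.1, 226.3]), np.int32(39), array([7, 7], dtype=int32))
(array([ 0.5179, -0.1521]), array([414. , 228.4]), np.int32(39), array([7, 7], dtype=int32))
off [-2.584e+02 -3.334e+02 -3.000e-01] rot [-0.002 -0.002 -0.   ] pos [0.5222 0.1594 0.1694] q6 -0.59 t 22.95
```

```bash
python3 -c "
import cv2;a=cv2.imread('pics/t8.png')[140:290,360:520];cv2.imwrite('pics/c8.png',cv2.convertScaleAbs(cv2.resize(a,None,fx=3,fy=3,interpolation=cv2.INTER_CUBIC),alpha=1.5))"
```

```text
(no output)
```

View pics/c8.png

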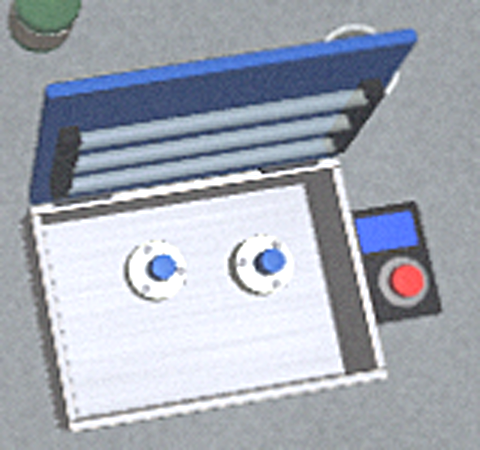

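Both heads stand upright on the floor (crop (162,266) and (270,262)). Placing the third.

```bash

python3 -m handwheel '[{"gripper":1,"offset":[-259,-333,0],"rotation":[0,0,0]},{"gripper":1,"offset":[-259,-333,0],"rotation":[0,0,0]},{"gripper":1,"offset":[-259,-333,0],"rotation":[0,0,0]},{"gripper":1,"offset":[-259,-333,0],"rotation":[0,0,0]},{"gripper":1,"offset":[-259,-333,0],"rotation":[0,0,0]},{"gripper":1,"offset":[-259,-333,0],"rotation":[0,0,0]},{"gripper":1,"offset":[-259,-333,0],"rotation":[0,0,0]},{"gripper":1,"offset":[-259,-333,0],"rotation":[0,0,0]}]'
python3 -m handwheel '[{"gripper":1,"offset":[0,0,0],"rotation":[0,0,0]},{"gripper":1,"offset":[0,0,60],"rotation":[0,0,0]},{"gripper":1,"offset":[0,0,100],"rotation":[0,0,0]},{"gripper":1,"offset":[0,0,120],"rotation":[0,0,0]},{"gripper":1,"offset":[0,0,127],"rotation":[0,0,0]},{"gripper":1,"offset":[0,0,131],"rotation":[0,0,0]},{"gripper":1,"offset":[0,0,132],"rotation":[0,0,0]},{"gripper":1,"offset":[0,0,132],"rotation":[0,0,0]}]'
python3 -m handwheel '[{"gripper":1,"offset":[0,0,1],"rotation":[0,0,0]},{"gripper":1,"offset":[0,0,1],"rotation":[0,0,0]},{"gripper":0,"offset":[0,0,1],"rotation":[0,0,0]},{"gripper":0,"offset":[0,0,1],"rotation":[0,0,0]},{"gripper":0,"offset":[0,0,1],"rotation":[0,0,0]},{"gripper":0,"offset":[0,0,-40],"rotation":[0,0,0]},{"gripper":0,"offset":[0,0,-90],"rotation":[0,0,0]},{"gripper":0,"offset":[0,0,-120],"rotation":[0,0,0]}]'
python3 -c "
from h import *
t=snap('top','t9.png')
print(*blobs(t,.068,(.54,.16)),sep='\n');print('box',*blobs(t,.054,(.49,-.18)),sep='\n')
plan([.579,.199,.14],42.7)"
```

```text
t: 23.95
tool_pos: [0.4521, -0.2585, 0.1684]
tool_rot: [-1.266, -2.87, -0.001]
contact_force: [-0.3, 0.6, -0.5]
opening: 0.0203
grip_force: 39.6
t: 24.95
tool_pos: [0.4547, -0.257, 0.0403]
tool_rot: [1.26, 2.876, -0.001]
contact_force: [0.7, 0.6, -1.0]
opening: 0.0206
grip_force: 39.6
t: 25.95
tool_pos: [0.4547, -0.2573, 0.1622]
tool_rot: [1.26, 2.875, -0.002]
contact_force: [-0.7, -1.1, 0.2]
opening: 0.0425
grip_force: 0.0
(array([0.5791, 0.1991]), array([278.2, 207.2]), np.int32(38), array([7, 7], dtype=int32))
box
(array([ 0.5447, -0.3479]), array([487.5, 216.5]), np.int32(196), array([19, 14], dtype=int32))
(array([ 0.5213, -0.2469]), array([450.1, 226.3]), np.int32(39), array([7, 7], dtype=int32))
(array([ 0.5177, -0.1521]), array([414. , 228.5]), np.int32(38), array([7, 6], dtype=int32))
(array([ 0.4555, -0.2571]), array([455.9, 251.6]), np.int32(37), array([7, 6], dtype=int32))
off [253.5 400.3  24.5] rot [ 0.001  0.009 -0.   ] pos [ 0.4564 -0.2586  0.1663] q6 -1.4 t 26.0
```

```bash

python3 -m handwheel '[{"gripper":0.1,"offset":[252,401,20],"rotation":[0,0,1.4]},{"gripper":0.1,"offset":[252,401,20],"rotation":[0,0,1.4]},{"gripper":0.1,"offset":[252,401,20],"rotation":[0,0,1.4]},{"gripper":0.1,"offset":[252,401,20],"rotation":[0,0,1.4]},{"gripper":0.1,"offset":[252,401,20],"rotation":[0,0,1.4]},{"gripper":0.1,"offset":[252,401,20],"rotation":[0,0,1.4]},{"gripper":0.1,"offset":[252,401,20],"rotation":[0,0,1.4]},{"gripper":0.1,"offset":[252,401,20],"rotation":[0,0,1.4]}]'
python3 -c "
from h import *
s=snap('side')
print(*blobs(s,.068,(.54,.16)),sep='\n')
plan([.579,.199,.051],132.7)"
```

```text
t: 27.0
tool_pos: [0.573, 0.182, 0.1397]
tool_rot: [2.794, 1.435, -0.001]
contact_force: [1.2, -0.2, 0.1]
opening: 0.0383
grip_force: 0.0
(array([0.578 , 0.2006]), array([309.1, 181.3]), np.int32(34), array([7, 6], dtype=int32))
off [11.6 -1.6 88.4] rot [-0.003 -0.004  0.201] pos [0.5735 0.1882 0.1394] q6 0.81 t 27.05
```

```bash

python3 -m handwheel '[{"gripper":0.1,"offset":[0,0,0],"rotation":[0,0,0.17]},{"gripper":0.1,"offset":[0,0,20],"rotation":[0,0,0.17]},{"gripper":0.1,"offset":[0,0,30],"rotation":[0,0,0.17]},{"gripper":0.1,"offset":[0,0,30],"rotation":[0,0,0.17]},{"gripper":0.1,"offset":[0,0,30],"rotation":[0,0,0.17]},{"gripper":0.1,"offset":[0,0,30],"rotation":[0,0,0.17]},{"gripper":0.1,"offset":[0,0,30],"rotation":[0,0,0.17]},{"gripper":0.1,"offset":[0,0,30],"rotation":[0,0,0.17]}]'
python3 -c "
from h import *
plan([.579,.1993,.0515],132.7)"
```

```text
t: 28.05
tool_pos: [0.5731, 0.1804, 0.1106]
tool_rot: [2.902, 1.202, 0.001]
contact_force: [0.3, 0.4, 0.8]
opening: 0.0385
grip_force: 0.0
off [17.5 -9.2 59.1] rot [ 0.    -0.001  0.04 ] pos [0.5731 0.1804 0.1106] q6 0.97 t 28.05
```

```bash

python3 -m handwheel '[{"gripper":0.1,"offset":[17.5,-9,0],"rotation":[0,0,0.04]},{"gripper":0.1,"offset":[17.5,-9,20],"rotation":[0,0,0.04]},{"gripper":0.1,"offset":[17.5,-9,45],"rotation":[0,0,0.04]},{"gripper":0.1,"offset":[17.5,-9,59],"rotation":[0,0,0.04]},{"gripper":0.1,"offset":[17.5,-9,59],"rotation":[0,0,0.04]},{"gripper":1,"offset":[17.5,-9,59],"rotation":[0,0,0.04]},{"gripper":1,"offset":[17.5,-9,59],"rotation":[0,0,0.04]},{"gripper":1,"offset":[17.5,-9,59],"rotation":[0,0,0.04]}]' 40
python3 -m handwheel '[{"gripper":1,"offset":[0,0,0],"rotation":[0,0,0]},{"gripper":1,"offset":[0,0,0],"rotation":[0,0,0]},{"gripper":1,"offset":[0,0,0],"rotation":[0,0,0]},{"gripper":1,"offset":[0,0,-25],"rotation":[0,0,0]},{"gripper":1,"offset":[0,0,-65],"rotation":[0,0,0]},{"gripper":1,"offset":[0,0,-110],"rotation":[0,0,0]},{"gripper":1,"offset":[0,0,-120],"rotation":[0,0,0]},{"gripper":1,"offset":[0,0,-120],"rotation":[0,0,0]}]' 40
python3 -c "
from h import *
t=snap('top')
print('box',*blobs(t,.054,(.49,-.18)),sep='\n')
plan([.4356,-.1277,.17],132.7)"
```

```text
t: 29.05
tool_pos: [0.5794, 0.1991, 0.052]
tool_rot: [2.926, 1.143, 0.002]
contact_force: [-0.2, 0.3, -0.5]
opening: 0.0207
grip_force: 39.3
t: 30.05
tool_pos: [0.5789, 0.1991, 0.1709]
tool_rot: [-2.926, -1.143, -0.0]
contact_force: [0.2, 0.4, -1.9]
opening: 0.0205
grip_force: 39.3
box
(array([ 0.5439, -0.3505]), array([488.5, 216.8]), np.int32(219), array([20, 14], dtype=int32))
(array([ 0.5215, -0.2471]), array([450.2, 226.2]), np.int32(38), array([7, 7], dtype=int32))
(array([ 0.5174, -0.1521]), array([414. , 228.6]), np.int32(39), array([7, 7], dtype=int32))
(array([ 0.4555, -0.2571]), array([455.9, 251.6]), np.int32(37), array([7, 6], dtype=int32))
off [-3.261e+02  1.435e+02 -1.000e-01] rot [-0.001  0.002 -0.   ] pos [0.578  0.1989 0.1693] q6 1.04 t 30.1
```

```bash

python3 -m handwheel '[{"gripper":1,"offset":[-326,143,0],"rotation":[0,0,0]},{"gripper":1,"offset":[-326,143,0],"rotation":[0,0,0]},{"gripper":1,"offset":[-326,143,0],"rotation":[0,0,0]},{"gripper":1,"offset":[-326,143,0],"rotation":[0,0,0]},{"gripper":1,"offset":[-326,143,0],"rotation":[0,0,0]},{"gripper":1,"offset":[-326,143,0],"rotation":[0,0,0]},{"gripper":1,"offset":[-326,143,0],"rotation":[0,0,0]},{"gripper":1,"offset":[-326,143,0],"rotation":[0,0,0]}]'
python3 -c "
from h import *
plan([.4356,-.1277,.039],132.7)"
```

```text
t: 31.1
tool_pos: [0.4355, -0.1264, 0.1693]
tool_rot: [-2.924, -1.142, 0.003]
contact_force: [-0.5, 0.2, -1.4]
opening: 0.0207
grip_force: 39.4
off [ -0.7   1.5 130.3] rot [-0.003  0.001 -0.001] pos [ 0.4355 -0.1264  0.1693] q6 0.38 t 31.1
```

```bash

python3 -m handwheel '[{"gripper":1,"offset":[0,0,40],"rotation":[0,0,0]},{"gripper":1,"offset":[0,0,80],"rotation":[0,0,0]},{"gripper":1,"offset":[0,0,105],"rotation":[0,0,0]},{"gripper":1,"offset":[0,0,120],"rotation":[0,0,0]},{"gripper":1,"offset":[0,0,127],"rotation":[0,0,0]},{"gripper":1,"offset":[0,0,131],"rotation":[0,0,0]},{"gripper":1,"offset":[0,0,132],"rotation":[0,0,0]},{"gripper":1,"offset":[0,0,132],"rotation":[0,0,0]}]'
python3 -m handwheel '[{"gripper":1,"offset":[0,0,1],"rotation":[0,0,0]},{"gripper":1,"offset":[0,0,1],"rotation":[0,0,0]},{"gripper":0,"offset":[0,0,1],"rotation":[0,0,0]},{"gripper":0,"offset":[0,0,1],"rotation":[0,0,0]},{"gripper":0,"offset":[0,0,1],"rotation":[0,0,0]},{"gripper":0,"offset":[0,0,-40],"rotation":[0,0,0]},{"gripper":0,"offset":[0,0,-90],"rotation":[0,0,0]},{"gripper":0,"offset":[0,0,-150],"rotation":[0,0,0]}]'
python3 -c "
from h import *
plan([.38,.025,.20],42.7);plan([.38,.025,.20],132.7)"
```

```text
t: 32.1
tool_pos: [0.4369, -0.1274, 0.04]
tool_rot: [2.925, 1.143, 0.002]
contact_force: [-0.5, 0.8, -1.8]
opening: 0.0203
grip_force: 39.4
t: 33.1
tool_pos: [0.4355, -0.1267, 0.1898]
tool_rot: [-2.925, -1.143, 0.002]
contact_force: [1.0, -0.1, -1.1]
opening: 0.0425
grip_force: 0.0
off [  62.1 -149.1   -9.9] rot [-1.00e-03  2.00e-03  1.57e+00] pos [ 0.4355 -0.1267  0.1898] q6 0.38 t 33.1
off [  62.1 -149.1   -9.9] rot [-0.002  0.001 -0.   ] pos [ 0.4355 -0.1267  0.1898] q6 0.38 t 33.1
```

```bash
python3 -c "
from h import *
t=snap('top')
print('box',*blobs(t,.054,(.49,-.18)),sep='\n')
plan([.408,.046,.16],132.7)"
```

```text
box
(array([ 0.5441, -0.3506]), array([488.5, 216.8]), np.int32(224), array([20, 14], dtype=int32))
(array([ 0.5179, -0.1522]), array([414. , 228.4]), np.int32(41), array([7, 8], dtype=int32))
(array([ 0.4368, -0.1262]), array([405.8, 260.1]), np.int32(36), array([7, 7], dtype=int32))
off [  94.7 -150.7   38.9] rot [ 0.013 -0.005 -0.   ] pos [ 0.44   -0.1287  0.2003] q6 0.38 t 33.15
```

```bash

python3 -m handwheel '[{"gripper":1,"offset":[96,-150,36],"rotation":[0,0,0]},{"gripper":1,"offset":[96,-150,36],"rotation":[0,0,0]},{"gripper":1,"offset":[96,-150,36],"rotation":[0,0,0]},{"gripper":1,"offset":[96,-150,36],"rotation":[0,0,0]},{"gripper":1,"offset":[96,-150,36],"rotation":[0,0,0]},{"gripper":1,"offset":[96,-150,36],"rotation":[0,0,0]},{"gripper":1,"offset":[96,-150,36],"rotation":[0,0,0]},{"gripper":1,"offset":[96,-150,36],"rotation":[0,0,0]}]'
python3 -c "
from h import *
t=snap('top')
print('box',*blobs(t,.054,(.49,-.18)),sep='\n')
plan([.408,.046,.044],132.7)"
```

```text
t: 34.15
tool_pos: [0.4054, 0.0475, 0.1534]
tool_rot: [2.927, 1.141, 0.0]
contact_force: [0.0, 0.6, 0.2]
opening: -0.0002
grip_force: 0.0
box
(array([ 0.544 , -0.3506]), array([488.5, 216.8]), np.int32(218), array([20, 14], dtype=int32))
(array([ 0.5213, -0.2469]), array([450.1, 226.3]), np.int32(39), array([7, 7], dtype=int32))
(array([ 0.5177, -0.1521]), array([414. , 228.5]), np.int32(38), array([7, 6], dtype=int32))
(array([ 0.4555, -0.2571]), array([455.9, 251.6]), np.int32(37), array([7, 6], dtype=int32))
(array([ 0.436 , -0.1266]), array([406. , 260.4]), np.int32(39), array([7, 7], dtype=int32))
off [  0.8   3.  109.4] rot [ 0.    -0.    -0.002] pos [0.4054 0.0477 0.1534] q6 0.76 t 34.2
```

```bash

python3 -m handwheel '[{"gripper":1,"offset":[1,3,40],"rotation":[0,0,0]},{"gripper":1,"offset":[1,3,80],"rotation":[0,0,0]},{"gripper":1,"offset":[1,3,109],"rotation":[0,0,0]},{"gripper":1,"offset":[1,3,109],"rotation":[0,0,0]},{"gripper":1,"offset":[-10,3,109],"rotation":[0,0,0]},{"gripper":1,"offset":[-18,3,109],"rotation":[0,0,0]},{"gripper":1,"offset":[-26,3,109],"rotation":[0,0,0]},{"gripper":1,"offset":[-34,3,109],"rotation":[0,0,0]}]'
python3 -m handwheel '[{"gripper":1,"offset":[-12,0,0],"rotation":[0,0,0]},{"gripper":1,"offset":[-25,0,0],"rotation":[0,0,0]},{"gripper":1,"offset":[-38,0,0],"rotation":[0,0,0]},{"gripper":1,"offset":[-51,0,0],"rotation":[0,0,0]},{"gripper":1,"offset":[-64,0,0],"rotation":[0,0,0]},{"gripper":1,"offset":[-77,0,0],"rotation":[0,0,0]},{"gripper":1,"offset":[-90,0,0],"rotation":[0,0,0]},{"gripper":1,"offset":[-100,0,0],"rotation":[0,0,0]}]'
python3 -m handwheel '[{"gripper":1,"offset":[-10,0,0],"rotation":[0,0,0]},{"gripper":1,"offset":[-20,0,0],"rotation":[0,0,0]},{"gripper":1,"offset":[-30,0,0],"rotation":[0,0,0]},{"gripper":1,"offset":[-37,0,0],"rotation":[0,0,0]},{"gripper":1,"offset":[-42,0,0],"rotation":[0,0,0]},{"gripper":1,"offset":[-46,0,0],"rotation":[0,0,0]},{"gripper":1,"offset":[-50,0,0],"rotation":[0,0,0]},{"gripper":1,"offset":[-52,0,0],"rotation":[0,0,0]}]'

```

```text
t: 35.2
tool_pos: [0.3822, 0.0225, 0.0449]
tool_rot: [2.926, 1.143, 0.002]
contact_force: [0.3, 0.2, -0.4]
opening: -0.0001
grip_force: 0.0
t: 36.2
tool_pos: [0.3081, -0.0453, 0.0442]
tool_rot: [2.926, 1.143, 0.0]
contact_force: [0.6, 0.1, 0.3]
opening: 0.0002
grip_force: 0.0
t: 37.2
tool_pos: [0.2704, -0.0801, 0.0443]
tool_rot: [2.926, 1.143, 0.0]
contact_force: [-0.3, -0.4, 0.0]
opening: 0.0001
grip_force: 0.0
```

The tool x sign was reversed (its yaw is -47°), so the arm backed away and touched nothing. Reversing.

```bash

python3 -m handwheel '[{"gripper":1,"offset":[40,0,0],"rotation":[0,0,0]},{"gripper":1,"offset":[90,0,0],"rotation":[0,0,0]},{"gripper":1,"offset":[140,0,0],"rotation":[0,0,0]},{"gripper":1,"offset":[175,0,0],"rotation":[0,0,0]},{"gripper":1,"offset":[192,0,0],"rotation":[0,0,0]},{"gripper":1,"offset":[200,0,0],"rotation":[0,0,0]},{"gripper":1,"offset":[210,0,0],"rotation":[0,0,0]},{"gripper":1,"offset":[220,0,0],"rotation":[0,0,0]}]'
python3 -m handwheel '[{"gripper":1,"offset":[13,0,0],"rotation":[0,0,0]},{"gripper":1,"offset":[26,0,0],"rotation":[0,0,0]},{"gripper":1,"offset":[39,0,0],"rotation":[0,0,0]},{"gripper":1,"offset":[52,0,0],"rotation":[0,0,0]},{"gripper":1,"offset":[65,0,0],"rotation":[0,0,0]},{"gripper":1,"offset":[78,0,0],"rotation":[0,0,0]},{"gripper":1,"offset":[91,0,0],"rotation":[0,0,0]},{"gripper":1,"offset":[100,0,0],"rotation":[0,0,0]}]'
python3 -m handwheel '[{"gripper":1,"offset":[10,0,0],"rotation":[0,0,0]},{"gripper":1,"offset":[20,0,0],"rotation":[0,0,0]},{"gripper":1,"offset":[30,0,0],"rotation":[0,0,0]},{"gripper":1,"offset":[38,0,0],"rotation":[0,0,0]},{"gripper":1,"offset":[44,0,0],"rotation":[0,0,0]},{"gripper":1,"offset":[49,0,0],"rotation":[0,0,0]},{"gripper":1,"offset":[53,0,0],"rotation":[0,0,0]},{"gripper":1,"offset":[55,0,0],"rotation":[0,0,0]}]'

```

```text
t: 38.2
tool_pos: [0.4319, 0.0689, 0.0441]
tool_rot: [2.926, 1.143, -0.002]
contact_force: [-1.7, -1.4, 1.3]
opening: -0.0001
grip_force: 1.1
t: 39.2
tool_pos: [0.5063, 0.1376, 0.0442]
tool_rot: [-2.926, -1.144, -0.0]
contact_force: [-1.4, -1.5, -0.5]
opening: 0.0002
grip_force: 1.0
t: 40.2
tool_pos: [0.5462, 0.1744, 0.0443]
tool_rot: [-2.926, -1.143, -0.0]
contact_force: [-1.3, -0.6, 1.1]
opening: -0.0001
grip_force: 0.8
```

```bash

python3 -m handwheel '[{"gripper":1,"offset":[1,0,0],"rotation":[0,0,0]},{"gripper":1,"offset":[2,0,0],"rotation":[0,0,0]},{"gripper":1,"offset":[3,0,0],"rotation":[0,0,0]},{"gripper":1,"offset":[4,0,0],"rotation":[0,0,0]},{"gripper":1,"offset":[5,0,0],"rotation":[0,0,0]},{"gripper":1,"offset":[6,0,0],"rotation":[0,0,0]},{"gripper":1,"offset":[6,0,0],"rotation":[0,0,0]},{"gripper":1,"offset":[6,0,0],"rotation":[0,0,0]}]'
python3 -m handwheel '[{"gripper":1,"offset":[1,0,0],"rotation":[0,0,0]},{"gripper":1,"offset":[2,0,0],"rotation":[0,0,0]},{"gripper":1,"offset":[3,0,0],"rotation":[0,0,0]},{"gripper":1,"offset":[3,0,0],"rotation":[0,0,0]},{"gripper":1,"offset":[3,0,0],"rotation":[0,0,0]},{"gripper":1,"offset":[3,0,0],"rotation":[0,0,0]},{"gripper":1,"offset":[3,0,0],"rotation":[0,0,0]},{"gripper":1,"offset":[3,0,0],"rotation":[0,0,0]}]'
```

```text
t: 41.2
tool_pos: [0.5507, 0.1784, 0.0443]
tool_rot: [-2.926, -1.143, -0.001]
contact_force: [0.1, 0.3, -0.0]
opening: -0.0002
grip_force: 0.3
t: 42.2
tool_pos: [0.5522, 0.1798, 0.0442]
tool_rot: [2.926, 1.143, -0.003]
contact_force: [-4.3, -2.9, 2.3]
opening: -0.0004
grip_force: 2.5
```

```bash

python3 -m handwheel '[{"gripper":1,"offset":[1,0,0],"rotation":[0,0,0]},{"gripper":1,"offset":[2,0,0],"rotation":[0,0,0]},{"gripper":1,"offset":[3,0,0],"rotation":[0,0,0]},{"gripper":1,"offset":[3,0,0],"rotation":[0,0,0]},{"gripper":1,"offset":[3,0,0],"rotation":[0,0,0]},{"gripper":1,"offset":[3,0,0],"rotation":[0,0,0]},{"gripper":1,"offset":[3,0,0],"rotation":[0,0,0]},{"gripper":1,"offset":[3,0,0],"rotation":[0,0,0]}]'
```

```text
t: 43.2
tool_pos: [0.5523, 0.1799, 0.0442]
tool_rot: [2.924, 1.143, -0.015]
contact_force: [-12.0, -10.6, 10.9]
opening: 0.0
grip_force: 8.2
```

The drawer is home: it stopped moving and the force rose. Backing off and moving up behind the hood.

```bash

python3 -m handwheel '[{"gripper":1,"offset":[-20,0,0],"rotation":[0,0,0]},{"gripper":1,"offset":[-45,0,0],"rotation":[0,0,0]},{"gripper":1,"offset":[-45,0,-60],"rotation":[0,0,0.15]},{"gripper":1,"offset":[-45,0,-120],"rotation":[0,0,0.3]},{"gripper":1,"offset":[-45,0,-180],"rotation":[0,0,0.45]},{"gripper":1,"offset":[-45,0,-240],"rotation":[0,0,0.6]},{"gripper":1,"offset":[-45,0,-300],"rotation":[0,0,0.616]},{"gripper":1,"offset":[-45,0,-320],"rotation":[0,0,0.616]}]'
python3 -c "
from h import *
t=snap('top','t10.png');s=snap('side','s10.png')
a=cv2.imread('pics/t10.png')[80:290,150:520];b=cv2.imread('pics/s10.png')[80:400,240:520]
b=cv2.resize(b,(int(280*210/320*1.0),210))
cv2.imwrite('pics/c10.png',cv2.resize(np.hstack([a,b]),None,fx=1.45,fy=1.45))
cv2.imwrite('pics/c10.png',cv2.convertScaleAbs(cv2.resize(np.hstack([a,b]),None,fx=1.45,fy=1.45),alpha=1.4))
plan([.6715,-.1575,.36],97.4)"
```

```text
t: 44.2
tool_pos: [0.5235, 0.1523, 0.3702]
tool_rot: [-3.134, -0.203, -0.015]
contact_force: [0.1, 0.9, -0.7]
opening: -0.0002
grip_force: 0.0
off [107.2 326.2   8.1] rot [-0.    -0.006  0.   ] pos [0.523  0.1522 0.3675] q6 1.59 t 44.3
```

View pics/c10.png

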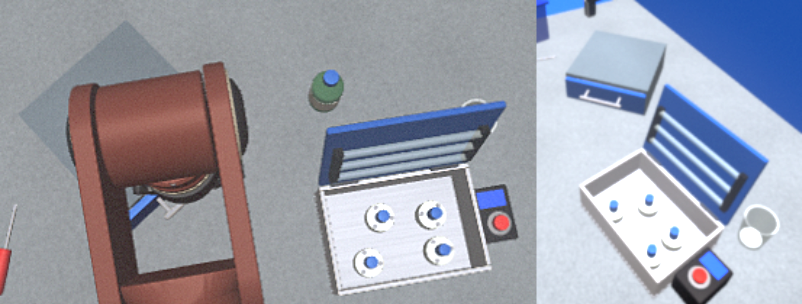

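The drawer is closed and four heads stand upright in the box. Moving behind the hood.

```bash

python3 -m handwheel '[{"gripper":1,"offset":[107,326,8],"rotation":[0,0,0]},{"gripper":1,"offset":[107,326,8],"rotation":[0,0,0]},{"gripper":1,"offset":[107,326,8],"rotation":[0,0,0]},{"gripper":1,"offset":[107,326,8],"rotation":[0,0,0]},{"gripper":1,"offset":[107,326,8],"rotation":[0,0,0]},{"gripper":1,"offset":[107,326,8],"rotation":[0,0,0]},{"gripper":1,"offset":[107,326,8],"rotation":[0,0,0]},{"gripper":1,"offset":[107,326,8],"rotation":[0,0,0]}]'
python3 -c "
from h import *
s=snap('side','s11.png')
b=cv2.imread('pics/s11.png')[100:400,240:540]
cv2.imwrite('pics/c11.png',cv2.resize(b,None,fx=1.5,fy=1.5))
plan([.6715,-.1575,.235],97.4)"
```

```text
t: 45.3
tool_pos: [0.6694, -0.1569, 0.3538]
tool_rot: [-3.133, -0.203, 0.005]
contact_force: [0.6, -0.2, -0.9]
opening: -0.0004
grip_force: 0.0
off [  2.1   1.4 119.8] rot [-0.001  0.002  0.001] pos [ 0.6695 -0.1565  0.3548] q6 1.1 t 45.35
```

View pics/c11.png

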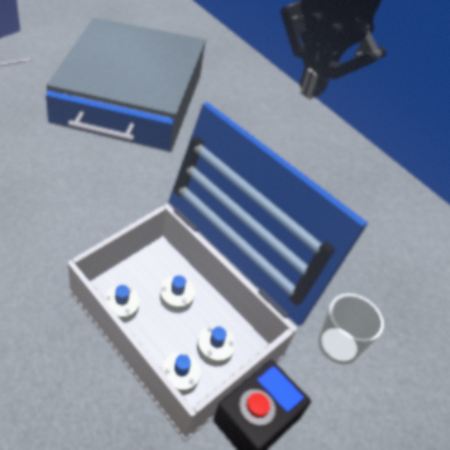

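The fingertips are behind and above the hood's middle, and the way down is clear. Descending, then drawing forward gently.

```bash

python3 -m handwheel '[{"gripper":1,"offset":[2,0,40],"rotation":[0,0,0]},{"gripper":1,"offset":[2,0,70],"rotation":[0,0,0]},{"gripper":1,"offset":[2,0,95],"rotation":[0,0,0]},{"gripper":1,"offset":[2,0,110],"rotation":[0,0,0]},{"gripper":1,"offset":[2,0,119],"rotation":[0,0,0]},{"gripper":1,"offset":[2,0,119],"rotation":[0,0,0]},{"gripper":1,"offset":[2,0,119],"rotation":[0,0,0]},{"gripper":1,"offset":[2,0,119],"rotation":[0,0,0]}]'
python3 -m handwheel '[{"gripper":1,"offset":[-4,0,0],"rotation":[0,0,0]},{"gripper":1,"offset":[-8,0,0],"rotation":[0,0,0]},{"gripper":1,"offset":[-12,0,0],"rotation":[0,0,0]},{"gripper":1,"offset":[-16,0,0],"rotation":[0,0,0]},{"gripper":1,"offset":[-20,0,0],"rotation":[0,0,0]},{"gripper":1,"offset":[-24,0,0],"rotation":[0,0,0]},{"gripper":1,"offset":[-28,0,0],"rotation":[0,0,0]},{"gripper":1,"offset":[-32,0,0],"rotation":[0,0,0]}]'
python3 -c "
from h import *
o=ctrl.get_obs();p=o['tool_pos'];print('xb',(p[:2]-[.491,-.181])@[.992,.129],(p[:2]-[.491,-.181])@[-.129,.992],p[2])"
```

```text
t: 46.35
tool_pos: [0.6724, -0.1576, 0.2386]
tool_rot: [3.134, 0.202, 0.003]
contact_force: [-0.3, -0.9, -0.3]
opening: 0.0002
grip_force: 0.0
t: 47.35
tool_pos: [0.6425, -0.1615, 0.2404]
tool_rot: [3.133, 0.203, 0.013]
contact_force: [6.4, 1.8, 5.3]
opening: -0.0
grip_force: 3.1
xb 0.1527660371472308 -0.00021471310006986087 0.24036205303737027
```

```bash

python3 -m handwheel '[{"gripper":1,"offset":[-4,0,0],"rotation":[0,0,0]},{"gripper":1,"offset":[-8,0,0],"rotation":[0,0,0]},{"gripper":1,"offset":[-12,0,0],"rotation":[0,0,0]},{"gripper":1,"offset":[-16,0,0],"rotation":[0,0,0]},{"gripper":1,"offset":[-20,0,0],"rotation":[0,0,0]},{"gripper":1,"offset":[-24,0,0],"rotation":[0,0,0]},{"gripper":1,"offset":[-28,0,0],"rotation":[0,0,0]},{"gripper":1,"offset":[-32,0,0],"rotation":[0,0,0]}]'
python3 -m handwheel '[{"gripper":1,"offset":[-4,0,0],"rotation":[0,0,0]},{"gripper":1,"offset":[-8,0,0],"rotation":[0,0,0]},{"gripper":1,"offset":[-12,0,0],"rotation":[0,0,0]},{"gripper":1,"offset":[-16,0,0],"rotation":[0,0,0]},{"gripper":1,"offset":[-20,0,0],"rotation":[0,0,0]},{"gripper":1,"offset":[-24,0,0],"rotation":[0,0,0]},{"gripper":1,"offset":[-28,0,0],"rotation":[0,0,0]},{"gripper":1,"offset":[-30,0,1],"rotation":[0,0,0]}]'
python3 -c "
from h import *
o=ctrl.get_obs();p=o['tool_pos'];print('xb',(p[:2]-[.491,-.181])@[.992,.129],(p[:2]-[.491,-.181])@[-.129,.992],p[2])"
```

```text
t: 48.35
tool_pos: [0.6086, -0.1658, 0.2378]
tool_rot: [3.134, 0.203, 0.002]
contact_force: [5.2, 1.0, 4.2]
opening: -0.0002
grip_force: 2.6
t: 49.35
tool_pos: [0.5782, -0.1696, 0.236]
tool_rot: [-3.135, -0.202, 0.001]
contact_force: [3.3, -0.9, 3.7]
opening: 0.0003
grip_force: 2.1
xb 0.08799261977680045 9.014108662219552e-05 0.2360104786036577
```

```bash

python3 -m handwheel '[{"gripper":1,"offset":[-6,0,1],"rotation":[0,0,0]},{"gripper":1,"offset":[-12,0,2.5],"rotation":[0,0,0]},{"gripper":1,"offset":[-18,0,4],"rotation":[0,0,0]},{"gripper":1,"offset":[-25,0,6],"rotation":[0,0,0]},{"gripper":1,"offset":[-32,0,9],"rotation":[0,0,0]},{"gripper":1,"offset":[-39,0,12],"rotation":[0,0,0]},{"gripper":1,"offset":[-46,0,15],"rotation":[0,0,0]},{"gripper":1,"offset":[-53,0,18],"rotation":[0,0,0]}]'
python3 -m handwheel '[{"gripper":1,"offset":[-6,0,4],"rotation":[0,0,0]},{"gripper":1,"offset":[-12,0,8],"rotation":[0,0,0]},{"gripper":1,"offset":[-18,0,12],"rotation":[0,0,0]},{"gripper":1,"offset":[-25,0,17],"rotation":[0,0,0]},{"gripper":1,"offset":[-30,0,22],"rotation":[0,0,0]},{"gripper":1,"offset":[-35,0,27],"rotation":[0,0,0]},{"gripper":1,"offset":[-41,0,33],"rotation":[0,0,0]},{"gripper":1,"offset":[-46,0,38],"rotation":[0,0,0]}]'
python3 -c "
from h import *
o=ctrl.get_obs();p=o['tool_pos'];print('xb',(p[:2]-[.491,-.181])@[.992,.129],(p[:2]-[.491,-.181])@[-.129,.992],p[2])
t=snap('top','t12.png');s=snap('side','s12.png')
b=cv2.imread('pics/s12.png')[100:400,240:540]
cv2.imwrite('pics/c12.png',cv2.resize(b,None,fx=1.5,fy=1.5))"
```

```text
t: 50.35
tool_pos: [0.5254, -0.1762, 0.2174]
tool_rot: [-3.135, -0.202, 0.001]
contact_force: [2.8, -1.0, 0.1]
opening: 0.0001
grip_force: 1.3
t: 51.35
tool_pos: [0.48, -0.1821, 0.1795]
tool_rot: [-3.135, -0.202, 0.0]
contact_force: [1.7, 0.3, 0.5]
opening: 0.0002
grip_force: 0.5
xb -0.011012593561165525 0.0003130425508610992 0.17945400720144247
```

View pics/c12.png

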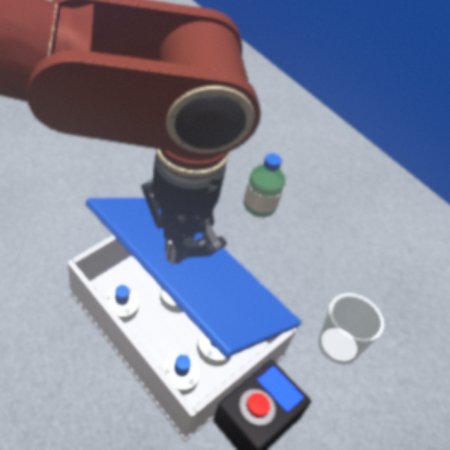

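The hood is at about 0.6 rad and tracking the fingertip. I'll keep lowering at the same rate.

```bash

python3 -m handwheel '[{"gripper":1,"offset":[-2.5,0,3],"rotation":[0,0,0]},{"gripper":1,"offset":[-4.5,0,6],"rotation":[0,0,0]},{"gripper":1,"offset":[-7,0,9.5],"rotation":[0,0,0]},{"gripper":1,"offset":[-9,0,13],"rotation":[0,0,0]},{"gripper":1,"offset":[-11,0,16],"rotation":[0,0,0]},{"gripper":1,"offset":[-13,0,19],"rotation":[0,0,0]},{"gripper":1,"offset":[-15,0,22],"rotation":[0,0,0]},{"gripper":1,"offset":[-16.5,0,25],"rotation":[0,0,0]}]'
python3 -m handwheel '[{"gripper":1,"offset":[-1.5,0,3.5],"rotation":[0,0,0]},{"gripper":1,"offset":[-3,0,7],"rotation":[0,0,0]},{"gripper":1,"offset":[-5,0,10.5],"rotation":[0,0,0]},{"gripper":1,"offset":[-6,0,14],"rotation":[0,0,0]},{"gripper":1,"offset":[-7.5,0,17.5],"rotation":[0,0,0]},{"gripper":1,"offset":[-9,0,21],"rotation":[0,0,0]},{"gripper":1,"offset":[-10,0,24],"rotation":[0,0,0]},{"gripper":1,"offset":[-11,0,27.5],"rotation":[0,0,0]}]'
python3 -m handwheel '[{"gripper":1,"offset":[-0.5,0,3],"rotation":[0,0,0]},{"gripper":1,"offset":[-1.5,0,6],"rotation":[0,0,0]},{"gripper":1,"offset":[-2,0,9],"rotation":[0,0,0]},{"gripper":1,"offset":[-3,0,12],"rotation":[0,0,0]},{"gripper":1,"offset":[-3.5,0,15],"rotation":[0,0,0]},{"gripper":1,"offset":[-4,0,18],"rotation":[0,0,0]},{"gripper":1,"offset":[-4.5,0,21],"rotation":[0,0,0]},{"gripper":1,"offset":[-5,0,24],"rotation":[0,0,0]}]'
```

```text
t: 52.45
tool_pos: [0.464, -0.1844, 0.155]
tool_rot: [3.135, 0.203, -0.0]
contact_force: [0.0, 0.8, -0.7]
opening: 0.0002
grip_force: 0.1
t: 53.45
tool_pos: [0.4532, -0.1858, 0.1276]
tool_rot: [3.135, 0.203, 0.0]
contact_force: [-0.6, 0.7, 0.0]
opening: 0.0001
grip_force: 0.0
t: 54.45
tool_pos: [0.4483, -0.1864, 0.1035]
tool_rot: [-3.135, -0.203, 0.0]
contact_force: [0.8, -0.3, 0.4]
opening: -0.0001
grip_force: 0.0
```

```bash

python3 -m handwheel '[{"gripper":1,"offset":[0,0,1],"rotation":[0,0,0]},{"gripper":1,"offset":[0,0,2],"rotation":[0,0,0]},{"gripper":1,"offset":[0,0,3],"rotation":[0,0,0]},{"gripper":1,"offset":[0,0,4],"rotation":[0,0,0]},{"gripper":1,"offset":[0,0,5],"rotation":[0,0,0]},{"gripper":1,"offset":[0,0,6],"rotation":[0,0,0]},{"gripper":1,"offset":[0,0,6],"rotation":[0,0,0]},{"gripper":1,"offset":[0,0,6],"rotation":[0,0,0]}]'
python3 -m handwheel '[{"gripper":1,"offset":[0,0,0],"rotation":[0,0,0]},{"gripper":1,"offset":[0,0,1],"rotation":[0,0,0]},{"gripper":1,"offset":[0,0,1],"rotation":[0,0,0]},{"gripper":1,"offset":[0,0,1],"rotation":[0,0,0]},{"gripper":1,"offset":[0,0,1],"rotation":[0,0,0]},{"gripper":1,"offset":[0,0,1],"rotation":[0,0,0]},{"gripper":1,"offset":[0,0,1],"rotation":[0,0,0]},{"gripper":1,"offset":[0,0,1],"rotation":[0,0,0]}]'
```

```text
t: 55.45
tool_pos: [0.4483, -0.1864, 0.0978]
tool_rot: [-3.135, -0.203, -0.0]
contact_force: [-0.9, -0.1, -0.5]
opening: 0.0002
grip_force: 0.0
t: 56.45
tool_pos: [0.4484, -0.1865, 0.0975]
tool_rot: [3.135, 0.203, 0.0]
contact_force: [-1.1, 1.2, 5.1]
opening: 0.0002
grip_force: 2.7
```

```bash

python3 -m handwheel '[{"gripper":1,"offset":[0,0,1],"rotation":[0,0,0]},{"gripper":1,"offset":[0,0,1.5],"rotation":[0,0,0]},{"gripper":1,"offset":[0,0,1.5],"rotation":[0,0,0]},{"gripper":1,"offset":[0,0,1.5],"rotation":[0,0,0]},{"gripper":1,"offset":[0,0,1.5],"rotation":[0,0,0]},{"gripper":1,"offset":[0,0,1.5],"rotation":[0,0,0]},{"gripper":1,"offset":[0,0,0],"rotation":[0,0,0]},{"gripper":1,"offset":[0,0,-5],"rotation":[0,0,0]}]'
python3 -m handwheel '[{"gripper":1,"offset":[0,0,-60],"rotation":[0,0,0]},{"gripper":1,"offset":[-60,0,-100],"rotation":[0,0,0]},{"gripper":1,"offset":[-60,0,-100],"rotation":[0,0,0]},{"gripper":1,"offset":[-60,60,-100],"rotation":[0,0,0]},{"gripper":1,"offset":[-60,120,-100],"rotation":[0,0,0]},{"gripper":1,"offset":[-60,160,-100],"rotation":[0,0,0]},{"gripper":1,"offset":[-60,160,-100],"rotation":[0,0,0]},{"gripper":1,"offset":[-60,160,-100],"rotation":[0,0,0]}]'
python3 -c "
from h import *
t=snap('top','t13.png');s=snap('side','s13.png')
a=cv2.imread('pics/t13.png')[80:290,150:520];b=cv2.imread('pics/s13.png')[80:400,240:520]
b=cv2.resize(b,(184,210));cv2.imwrite('pics/c13.png',cv2.convertScaleAbs(cv2.resize(np.hstack([a,b]),None,fx=1.4,fy=1.4),alpha=1.4))
im=t['image'].astype(int);m=((im[...,0]>120)&(im[...,1]<80)&(im[...,2]<80));m[:, :470]=0;m[:,530:]=0;m[:200]=0;m[260:]=0
v,u=np.nonzero(m);print(len(u))
if len(u):print(u.mean(),v.mean(),[onz(t,u.mean(),v.mean(),z).round(4) for z in(.07,.075)])
plan([.4975,-.354,.12],97.4)"
```

```text
t: 57.45
tool_pos: [0.4481, -0.1863, 0.1014]
tool_rot: [-3.135, -0.203, 0.001]
contact_force: [0.3, 0.4, -0.4]
opening: -0.0002
grip_force: 0.0
t: 58.45
tool_pos: [0.4092, -0.3519, 0.2003]
tool_rot: [-3.133, -0.203, 0.002]
contact_force: [-0.7, 0.9, 0.0]
opening: 0.0003
grip_force: 0.0
82
495.5609756097561 233.109756097561 [array([ 0.4991, -0.358 ,  0.07  ]), array([ 0.4986, -0.3558,  0.075 ])]
off [87.1 14.  81. ] rot [-0.001  0.     0.001] pos [ 0.4094 -0.3516  0.201 ] q6 0.59 t 58.55
```

View pics/c13.png

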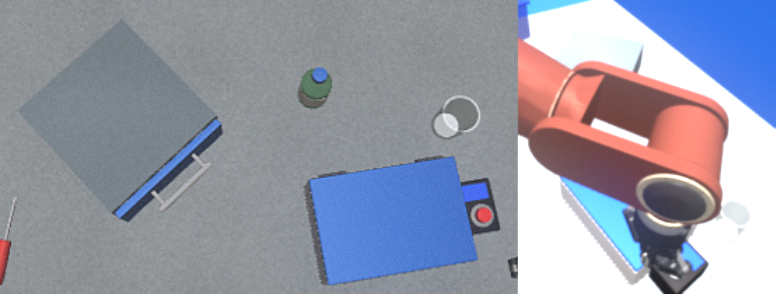

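The hood is shut flush, and the handle is back at its original closed pixels (264,229)-(300,198). The button is at (495.6,233.1). I'll turn the wrist so the fingers stay clear of the hood, then press.

```bash

python3 -m handwheel '[{"gripper":1,"offset":[0,0,0],"rotation":[0,0,-0.18]},{"gripper":1,"offset":[0,0,0],"rotation":[0,0,-0.36]},{"gripper":1,"offset":[0,0,0],"rotation":[0,0,-0.54]},{"gripper":1,"offset":[0,0,0],"rotation":[0,0,-0.72]},{"gripper":1,"offset":[40,8,0],"rotation":[0,0,-0.9]},{"gripper":1,"offset":[88,15,0],"rotation":[0,0,-1.08]},{"gripper":1,"offset":[88,15,20],"rotation":[0,0,-1.26]},{"gripper":1,"offset":[88,15,40],"rotation":[0,0,-1.44]}]'
python3 -c "
from h import *
plan([.4983,-.355,.09],7.4)"
```

```text
t: 59.55
tool_pos: [0.4995, -0.355, 0.1615]
tool_rot: [2.214, 2.228, 0.0]
contact_force: [1.1, 0.1, -0.2]
opening: 0.0001
grip_force: 0.0
off [ 0.  -1.2 71.5] rot [ 0.001  0.    -0.123] pos [ 0.4995 -0.355   0.1615] q6 -0.75 t 59.55
```

```bash

python3 -m handwheel '[{"gripper":1,"offset":[0,0,0],"rotation":[0,0,-0.1]},{"gripper":1,"offset":[0,0,30],"rotation":[0,0,-0.1]},{"gripper":1,"offset":[0,0,60],"rotation":[0,0,-0.1]},{"gripper":1,"offset":[0,0,75],"rotation":[0,0,-0.1]},{"gripper":1,"offset":[0,0,80],"rotation":[0,0,-0.1]},{"gripper":1,"offset":[0,0,83],"rotation":[0,0,-0.1]},{"gripper":1,"offset":[0,0,84],"rotation":[0,0,-0.1]},{"gripper":1,"offset":[0,0,84],"rotation":[0,0,-0.1]}]'
python3 -m handwheel '[{"gripper":1,"offset":[0,0,1],"rotation":[0,0,0]},{"gripper":1,"offset":[0,0,2],"rotation":[0,0,0]},{"gripper":1,"offset":[0,0,3],"rotation":[0,0,0]},{"gripper":1,"offset":[0,0,4],"rotation":[0,0,0]},{"gripper":1,"offset":[0,0,4],"rotation":[0,0,0]},{"gripper":1,"offset":[0,0,4],"rotation":[0,0,0]},{"gripper":1,"offset":[0,0,4],"rotation":[0,0,0]},{"gripper":1,"offset":[0,0,4],"rotation":[0,0,0]}]'
```

```text
t: 60.55
tool_pos: [0.4992, -0.3567, 0.0789]
tool_rot: [2.109, 2.327, 0.001]
contact_force: [-0.8, 1.8, 3.5]
opening: -0.0002
grip_force: 1.6
t: 61.55
tool_pos: [0.4993, -0.3567, 0.0759]
tool_rot: [2.109, 2.327, 0.0]
contact_force: [-2.1, 4.7, 11.6]
opening: 0.0001
grip_force: 6.0
```

```bash

python3 -m handwheel '[{"gripper":1,"offset":[0,0,1],"rotation":[0,0,0]},{"gripper":1,"offset":[0,0,2],"rotation":[0,0,0]},{"gripper":1,"offset":[0,0,3],"rotation":[0,0,0]},{"gripper":1,"offset":[0,0,3],"rotation":[0,0,0]},{"gripper":1,"offset":[0,0,3],"rotation":[0,0,0]},{"gripper":1,"offset":[0,0,3],"rotation":[0,0,0]},{"gripper":1,"offset":[0,0,3],"rotation":[0,0,0]},{"gripper":1,"offset":[0,0,3],"rotation":[0,0,0]}]'
python3 -c "
from h import *
s=snap('side','s14.png');b=cv2.imread('pics/s14.png')[280:400,340:520]
cv2.imwrite('pics/c14.png',cv2.resize(b,None,fx=4,fy=4,interpolation=cv2.INTER_CUBIC))
print(proj(s,ctrl.get_obs()['tool_pos'])-[340,280])"
```

```text
t: 62.55
tool_pos: [0.4994, -0.3568, 0.0757]
tool_rot: [2.109, 2.328, 0.0]
contact_force: [-8.9, 9.7, 24.7]
opening: -0.0002
grip_force: 12.3
[73.98155812 91.0748642 ]
```

View pics/c14.png

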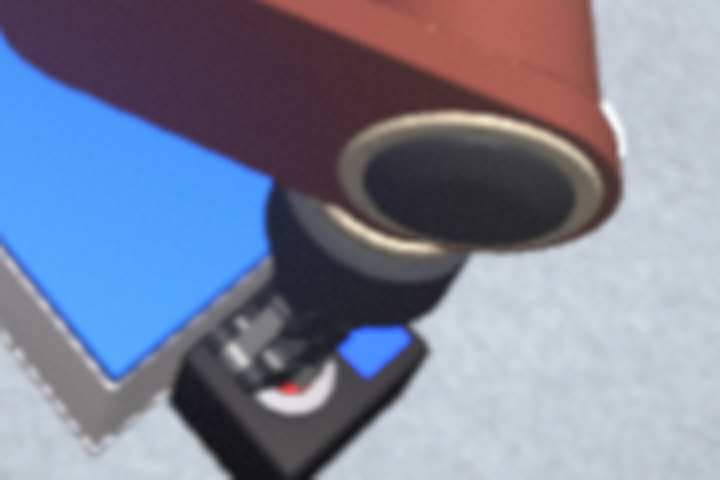

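The fingertip sits on the red button (crop (288,388)) and the descent stopped at z=.0757. I'll back off in steps to see whether that was the button's full spring travel or its rim.

```bash

python3 -m handwheel '[{"gripper":1,"offset":[0,0,-3],"rotation":[0,0,0]},{"gripper":1,"offset":[0,0,-5],"rotation":[0,0,0]},{"gripper":1,"offset":[0,0,-5],"rotation":[0,0,0]},{"gripper":1,"offset":[0,0,-5],"rotation":[0,0,0]},{"gripper":1,"offset":[0,0,-5],"rotation":[0,0,0]},{"gripper":1,"offset":[0,0,-5],"rotation":[0,0,0]},{"gripper":1,"offset":[0,0,-5],"rotation":[0,0,0]},{"gripper":1,"offset":[0,0,-5],"rotation":[0,0,0]}]' | egrep 'pos|force'
python3 -m handwheel '[{"gripper":1,"offset":[0,0,-1],"rotation":[0,0,0]},{"gripper":1,"offset":[0,0,-2],"rotation":[0,0,0]},{"gripper":1,"offset":[0,0,-2],"rotation":[0,0,0]},{"gripper":1,"offset":[0,0,-2],"rotation":[0,0,0]},{"gripper":1,"offset":[0,0,-2],"rotation":[0,0,0]},{"gripper":1,"offset":[0,0,-2],"rotation":[0,0,0]},{"gripper":1,"offset":[0,0,-2],"rotation":[0,0,0]},{"gripper":1,"offset":[0,0,-2],"rotation":[0,0,0]}]' | egrep 'pos|force'
python3 -m handwheel '[{"gripper":1,"offset":[0,0,-1],"rotation":[0,0,0]},{"gripper":1,"offset":[0,0,-2],"rotation":[0,0,0]},{"gripper":1,"offset":[0,0,-2],"rotation":[0,0,0]},{"gripper":1,"offset":[0,0,-2],"rotation":[0,0,0]},{"gripper":1,"offset":[0,0,-2],"rotation":[0,0,0]},{"gripper":1,"offset":[0,0,-2],"rotation":[0,0,0]},{"gripper":1,"offset":[0,0,-2],"rotation":[0,0,0]},{"gripper":1,"offset":[0,0,-2],"rotation":[0,0,0]}]' | egrep 'pos|force'
```

```text
tool_pos: [0.4992, -0.3567, 0.076]
contact_force: [1.9, 1.8, 5.1]
grip_force: 2.6
tool_pos: [0.4985, -0.3566, 0.0778]
contact_force: [2.6, -0.5, 3.3]
grip_force: 1.9
tool_pos: [0.4982, -0.3563, 0.0796]
contact_force: [0.2, -1.8, 3.2]
grip_force: 1.4
```

The spring force persists over more than 4 mm (z .0757 to .0796, still 3 N), so the stop at .0757 was full button travel. Retracting clear and doing a final check.

```bash

python3 -m handwheel '[{"gripper":1,"offset":[0,0,-20],"rotation":[0,0,0]},{"gripper":1,"offset":[0,0,-60],"rotation":[0,0,0]},{"gripper":1,"offset":[0,0,-120],"rotation":[0,0,0]},{"gripper":1,"offset":[0,0,-150],"rotation":[0,0,0]},{"gripper":1,"offset":[-60,-60,-150],"rotation":[0,0,0]},{"gripper":1,"offset":[-60,-60,-150],"rotation":[0,0,0]},{"gripper":1,"offset":[-60,-60,-150],"rotation":[0,0,0]},{"gripper":1,"offset":[-60,-60,-150],"rotation":[0,0,0]}]'
python3 -c "
from h import *
a=cv2.imread('pics/t13.png')
t=snap('top','t15.png');b=cv2.imread('pics/t15.png')
d=cv2.absdiff(a,b).max(2);print('changed px cabinet',(d[90:245,160:315]>40).sum(),'box',(d[180:290,368:480]>40).sum())
cv2.imwrite('pics/c15.png',cv2.convertScaleAbs(cv2.resize(b[80:300,150:560],None,fx=1.8,fy=1.8),alpha=1.4))"
```

```text
t: 66.6
tool_pos: [0.445, -0.421, 0.2293]
tool_rot: [-2.108, -2.327, -0.002]
contact_force: [0.1, 0.9, -0.1]
opening: -0.0003
grip_force: 0.0
changed px cabinet 0 box 0
```

View pics/c15.png

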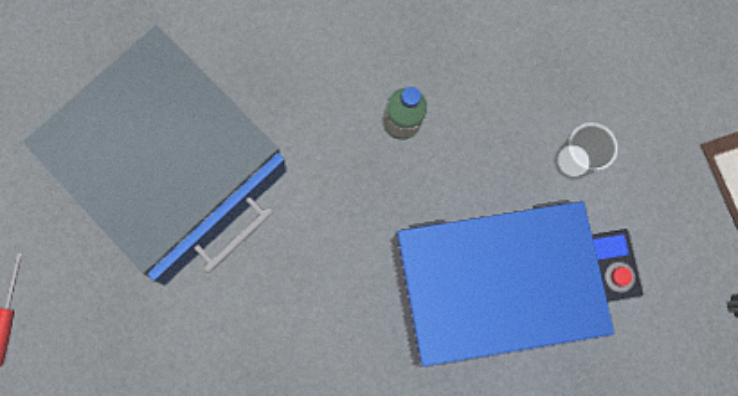

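The drawer and hood are shut, the bystanders are where they were, and the button has sprung back (crop (621,276)).

```bash
python3 -c "
from h import *
print(ctrl.finish_job())"
```

```text
the job is handed in; nothing more can be done
None
```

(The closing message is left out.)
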